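# Change over the vacuum jig for keyhole routing

### The job

Change over the keyhole-routing jig: release the vacuum with its hand lever (pull the red bat out to unlock it, throw it fully over to the far, red-dot side and let it drop back into its lock), take every finished block (with a dark keyhole) off the jig and put it in the blue tray, then draw fresh blanks one at a time from the bottom of the magazine, under its gate, and lay one down flat between the corner stops of each of the two nests. When both nests are loaded, throw the lever back over to hold (green dot, the side near the robot) so that it locks again; leave the spare blanks in the magazine and the spray can, moulding corner and tin where they are, upright.

Things in the scene. Friction and masses are not known exactly. Their poses are not given: they have to be found in the camera images.
- jig: Fixed vacuum jig: aluminium plate 170 (x) x 200 (y) x 10 mm, with a tongue on its far (+x) edge that carries the hand valve. Origin: centre of the main plate's underside. x points away from the robot (yaw within 0.15 rad of world x), z up. Two nests lie side by side at y = +58 and -58 mm.
- nest_a (a point): Nest at jig y = +58 mm: centre of the top of its black pod (100 x 46 mm, 25 mm above the bench, 15 above the plate). A block lies on it, long side along the jig's x, between 4 blue L-shaped corner stops 8 mm higher than the pod, with 3 mm play all round. The stops reach 24 mm along x from each corner: the middle of the long sides is free. Centre of a seated block: 10 mm above this point.
- nest_b (a point): The same for the nest at jig y = -58 mm.
- vac_pivot (a point): Point on the lever's hinge axis (parallel to the jig's y), at jig x = 125, y = 0, 45 mm above the bench. Steel lock cams beside the lever rise to 78 mm above the bench. Axes as the jig's.
- vac_grip (a point): Middle of the red flared grip, on the lever's axis 80 mm from the pivot when not pulled. The grip spans 52 to 100 mm from the pivot, diameter 20 mm at its foot growing to 30 mm near the top, so pads cannot slip off outward. z points outward along the lever.
- vac_lever (a joint): Angle of the lever about the jig's y axis: 0 = HOLD, leaning 0.45 rad from upright towards the robot (jig -x, green dot); 0.9 = RELEASE, leaning 0.45 rad away (+x, red dot). Starts at 0. Friction (0.06 N m) keeps it where it is left; a cross pin locks it at either end (play under 0.05 rad).
- vac_pull (a joint): How far the bat is pulled out along the lever's axis, 0 to 0.012 m; a spring (5 N at 0, 11 N at 0.012) draws it back. The lock passes when it is pulled 0.008 or more; keep it pulled while the lever is thrown over the middle. Let go at either end it drops back to 0 and locks.
- magazine: Fixed gravity magazine beside the jig, yaw within 0.12 rad of 0. Origin: bench height, middle of its base; x away from the robot. The stack stands at x = 1 to 121 mm, y = 0, on a slick white spine 44 mm wide, its top 15 mm up, that runs on towards the robot to x = -127 mm as a runway. Side guides (x = 47 to 117 mm) and back plate are 141 mm high; the stack's sides are free before x = 45 mm.
- gate (a point): Middle of the lower edge of the magazine's front gate, 41 mm up (6 mm above the bottom blank): a tongue 40 mm wide, x = -7 to -2 mm in the magazine, that stops all but the bottom blank. It hangs from a crossbar 70 to 85 mm up, x = -8 to -2 mm, on two posts at y = +-73 mm (10 mm wide; their foot is 4 mm high and 160 mm wide).
- draw (a point): Middle of the front end of the bottom blank, 25 mm up. Its long sides can be gripped here with the tool tilted 45 degrees, tips leading away from the robot, and the blank pulled along the magazine's -x onto the runway against 1 to 5 N; once 70 mm stick out it can be regripped from above and pulled on. It is clear of gate and stack when pulled 125 mm or more; the others then drop.
- B1: Fresh blank, number 1 from the bottom of the magazine at the start: MDF block, 120 (x) x 64 (y) x 20 (z) mm, about 0.115 kg, brown; origin at its CENTRE. Both faces alike. In the magazine its x axis is the magazine's.
- B2: Fresh blank, number 2 from the bottom of the magazine at the start: MDF block, 120 (x) x 64 (y) x 20 (z) mm, about 0.115 kg, brown; origin at its CENTRE. Both faces alike. In the magazine its x axis is the magazine's.
- B3: Fresh blank, number 3 from the bottom of the magazine at the start: MDF block, 120 (x) x 64 (y) x 20 (z) mm, about 0.115 kg, brown; origin at its CENTRE. Both faces alike. In the magazine its x axis is the magazine's.
- B4: Fresh blank, number 4 from the bottom of the magazine at the start: MDF block, 120 (x) x 64 (y) x 20 (z) mm, about 0.115 kg, brown; origin at its CENTRE. Both faces alike. In the magazine its x axis is the magazine's. May be absent.
- F1: Finished block (a dark keyhole slot in its top), starts in nest_a: MDF block, 120 (x) x 64 (y) x 20 (z) mm, about 0.115 kg, brown; origin at its CENTRE. May be absent (that nest is then empty).
- F2: Finished block (a dark keyhole slot in its top), starts in nest_b: MDF block, 120 (x) x 64 (y) x 20 (z) mm, about 0.115 kg, brown; origin at its CENTRE. May be absent (that nest is then empty).
- tray: Loose blue outfeed tray for finished blocks, 180 (x) x 220 (y) x 30 mm high outside, walls and floor 4 mm, 0.45 kg; on the other side of the jig from the magazine. Origin: centre of its underside; z up. Two blocks fit side by side, long sides along the tray's x, at y = +52 and -52 mm.
- spray_can: Bystander: blue and yellow spray can with a white cap, diameter 52, height 188 mm. Origin: centre of its base, z up.
- corner: Bystander: dark wooden moulding corner sample, an L of legs 120 mm long (along +x and +y), 36 mm wide, 24 mm high. Origin: at the elbow's underside, z up.
- tin: Bystander: small yellow tin, diameter 60, height 55 mm. Origin: centre of its base, z up.
Mind the look-alikes: they are no part of the job. Leave any turquoise or white look-alike of the F2 alone.

How it is judged:
By the outcome, as a careful person would: the job done as asked, in the order asked, and still so for the second after the job is handed in, with the robot touching nothing.
Of F1, F2, B4 only 2 to 3 are there at a start; the rules pass over those that are not, and their reading is None.
At some moment in a run one of tray may be knocked a few centimetres aside while the robot is not near it.
Once in a run the grip may slacken for a moment while it holds something.
It also fails if it takes over 210 s, if anything falls off the work surface, if the arm or the gripper's body presses on something with over 40 N, if the wrist force passes 120 N, or if a joint passes its speed limit or range.

### The arm

A 6-joint arm with a two-finger parallel gripper is mounted at the origin on the work surface. World frame = base frame: x ahead of the robot, y to its left, z up, the work surface at z = 0. Lengths are in m, angles in rad, forces in N, time in s.
With the tool pointing down it reaches from about 0.275 to 0.725 m from the base axis. Payload 15.9 kg.
Tool frame: the origin (TCP) lies at the very end of the fingers, on their centre line; the grasp point (between the pads) lies 19 mm behind it; z points along the fingers, y is the line along which they close (so a half turn about z gives the same grasp; the last joint's range is limited). The gripper opens to 85 mm and grips with 20 to 120 N. Pads are 22 mm wide; open, the fingers measure 114 mm over their backs; the gripper's body (76 mm by 85 mm) begins 54 mm behind the grasp point. The pads swing forward as they close: fully open they stand 13 mm farther back than shut.
Start: joints at [-1.252, 0.213, -0.034, 1.323, 0, 1.571], TCP at [0.157, -0.475, 0.202] pointing down, gripper open.
Joint ranges: [-2.98, 2.98], [-0.74, 1.72], [-1.14, 1.35], [-2.1, 2.04], [-1.57, 1.44], [-3.14, 3.14]. Speed limits (rad/s): [1.89, 1.89, 2.39, 2.57, 3.14, 3.14].

### API

Orientations are given as a 3x3 rotation matrix whose columns are the frame's x, y, z axes.
In Python, from station import * gives the robot as it stands.
- The arm moves only by the tool play_rows, never from a script. Its argument "deltas" is text: rows parted by semicolons, each of 7 numbers parted by spaces: the opening in per cent of the stroke, from 0 (shut) to 100 (fully open), then the shift along the tool's x, y, z each as a share of 0.02 m, from -1 to 1, then the turn, a rotation vector about the tool's x, y, z each as a share of 0.12 rad, from -1 to 1. In form: fingers dx dy dz ax ay az; .... A call has 1 to 20 rows; each row shifts and turns the commanded pose from where the row before left it, along the tool's axes as they then stand; what a row does not reach is not made up. A row lasts 1/12 s, in which the tool goes at most 41.7 mm and 7.16 degrees, less where a joint would pass 70% of its speed; a pose out of reach is approached as far as the arm can. A call with a number of a shift or a turn outside -1 to 1 is refused whole. A call with a gripper value outside its range is refused whole. The fingers move at their own pace and stop on an object; the grip force is fixed at half the most. Time passes only in rows, so rows that do not move let the fingers close. It gives the time, the measured TCP pose, the force, the opening and the grip force at its end, in the units of the state.
- state(): the state, without advancing time (a new reading comes with each control period).
- capture(name): name is "side" or "top" or "wrist"; returns the picture (400x640x3 uint8, red, green, blue); there is no depth.
- calibration(name): a dict with "intrinsics" (3x3 intrinsics, pixels), "R" (3x3) and "t" (3): a world point X has camera coordinates R X + t. Camera axes: x right, y down, z forward; pixel columns grow to the right and rows downward; lengths in m; the calibration is good to about 2 mm. A picture is of the moment at which its call begins: read the wrist's pose just before it. calibration takes no time and is no camera call; for the wrist camera it gives the pose at the moment of the call.
- hand_in(): hands the job in; it is judged then, once.
The state is a dict: "time_s": time; "qpos": joint angles; "joint_vel": joint speeds; "tau": joint torques, N m; "tcp_pos": TCP position; "eef_rot": TCP orientation; "force": force on the tool from outside, world axes, zero at the start; "torque": the same for the moment, N m; "gripper_width": finger opening in m; "grip_force": force on a finger pad.
Only numpy, scipy, OpenCV 4.12 (cv2) and the standard library are available. Lean on these libraries where they do the work, as an engineer would, in place of code of your own. Each camera call takes 0.05 s, during which the arm holds its last target. There are 200 camera calls.

## Working session

There is one attempt and no reset: what is moved stays moved. The work goes in short steps, Python scripts to look and compute and a tool call to move; the robot and the scene stay as the last step left them, time stands still between calls to the robot, and variables do not carry over. Pictures are saved under pics/ and viewed, at most 14 in all, crops included, and the job is handed in when it is done.

Besides the shell and the picture viewer there is one more tool, called after "Emit:" as a command line: name --argument value ..., lists and objects as JSON in quotes. play_rows: Moves the arm, as the interface text tells. Its arguments: {"type":"object","properties":{"deltas":{"type":"string"}},"required":["deltas"]}

```bash
ls; mkdir -p pics
python3 - <<'E'
from station import *
import cv2,numpy as np
for n in("top","side"):
    im=capture(n); cv2.imwrite(f"pics/{n}0.png",im[:,:,::-1]); c=calibration(n); print(n,c)
s=state();print({k:np.round(v,3) for k,v in s.items()})
E
```

```text
pics
top {'intrinsics': array([[500.24668487,   0.        , 321.40109544],
       [  0.        , 500.24668487, 200.4322067 ],
       [  0.        ,   0.        ,   1.        ]]), 'R': array([[ 0.02750082, -0.99961907,  0.00232968],
       [-0.98020169, -0.02742363, -0.19609335],
       [ 0.19608253,  0.00310917, -0.98058247]]), 't': array([-0.01261183,  0.55911371,  1.22999023])}
side {'intrinsics': array([[395.70488007,   0.        , 321.6722312 ],
       [  0.        , 395.70488007, 203.74577977],
       [  0.        ,   0.        ,   1.        ]]), 'R': array([[-0.92556121, -0.37856852, -0.00472398],
       [-0.25372198,  0.62948866, -0.73441758],
       [ 0.28100107, -0.67854985, -0.67868144]]), 't': array([0.49136609, 0.21021036, 0.87674539])}
{'time_s': np.float64(0.1), 'qpos': array([-1.252,  0.213, -0.035,  1.324, -0.   ,  1.571]), 'joint_vel': array([ 0.002,  0.   ,  0.001,  0.001, -0.004, -0.001]), 'tau': array([ 1.0000e-03, -6.8724e+01,  4.8781e+01,  1.2000e-02, -0.0000e+00,
       -0.0000e+00]), 'tcp_pos': array([ 0.157, -0.474,  0.201]), 'eef_rot': array([[ 0.95 ,  0.313, -0.   ],
       [ 0.313, -0.95 ,  0.001],
       [-0.   , -0.001, -1.   ]]), 'force': array([-0.2  , -0.377, -0.072]), 'torque': array([0.008, 0.016, 0.018]), 'grip_force': np.float64(0.0), 'gripper_width': np.float64(0.085)}
```

View pics/top0.png

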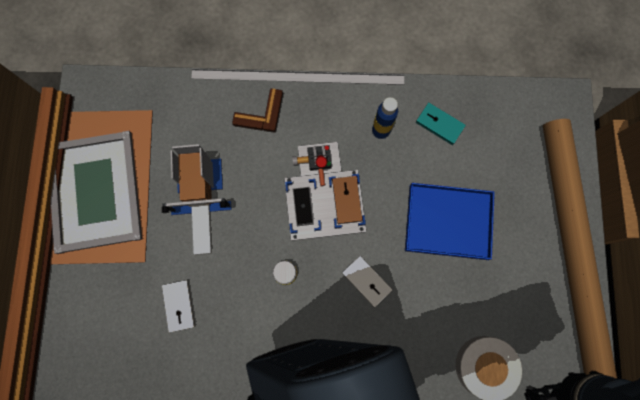

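View pics/side0.png

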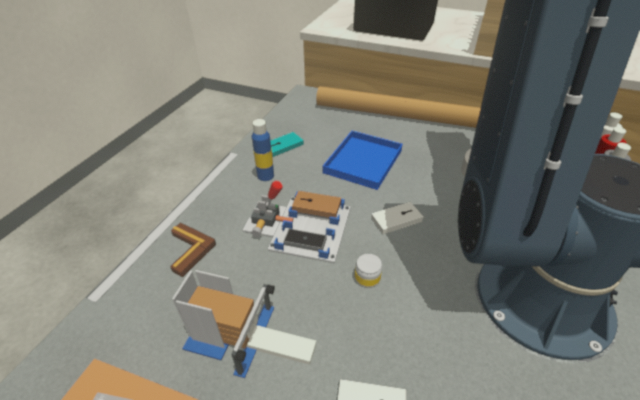

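The top view shows F2, a brown block with a keyhole, at (347,200) in the right-hand nest_b. nest_a is empty, with its black pod at (304,206). The magazine is at (193,180) with its runway at (201,230), and the tray is at (450,220). The lever bat is at (321,161). Look-alikes with a keyhole are turquoise (440,123), white (178,305) and white (367,282). Only the brown one at (347,200) is F2. I'll confirm it in an enlarged crop.

```bash
cat > h.py <<'E'
import numpy as np,cv2
from station import *
def ray(n,u,v,z,c=None):
    c=c or calibration(n); K=c["intrinsics"];R=np.array(c["R"]);t=np.array(c["t"])
    d=R.T@np.linalg.solve(K,[u,v,1.]); o=-R.T@t
    return o+d*(z-o[2])/d[2]
def proj(n,X,c=None):
    c=c or calibration(n); p=c["intrinsics"]@(np.array(c["R"])@np.asarray(X,float)+c["t"]); return p[:2]/p[2]
E
python3 - <<'E'
from h import *
im=cv2.imread("pics/top0.png")
a=cv2.resize(im[135:265,155:385],None,fx=3.4,fy=3.4,interpolation=cv2.INTER_CUBIC)
a=cv2.convertScaleAbs(a,alpha=1.5); cv2.imwrite("pics/c1.png",a)
# tray blob, white runway, plate
hsv=cv2.cvtColor(im,cv2.COLOR_BGR2HSV)
m=((hsv[...,0]>105)&(hsv[...,0]<130)&(hsv[...,1]>150)).astype(np.uint8); m[:,:400]=0
c=max(cv2.findContours(m,0,2)[0],key=cv2.contourArea); print("tray",cv2.minAreaRect(c),cv2.boxPoints(cv2.minAreaRect(c)))
P=np.array([ray("top",*p,0.03) for p in c[:,0]])[:,:2].astype(np.float32)
print(cv2.minAreaRect(P))
E
```

```text
tray ((450.4474182128906, 220.99441528320312), (87.84474182128906, 68.18968963623047), 6.072455883026123) [[403.16473 250.25157]
 [410.37823 182.4445 ]
 [497.7301  191.73726]
 [490.5166  259.5443 ]]
((0.5206107497215271, -0.33270546793937683), (0.22092707455158234, 0.18023033440113068), 85.34998321533203)
```

View pics/c1.png

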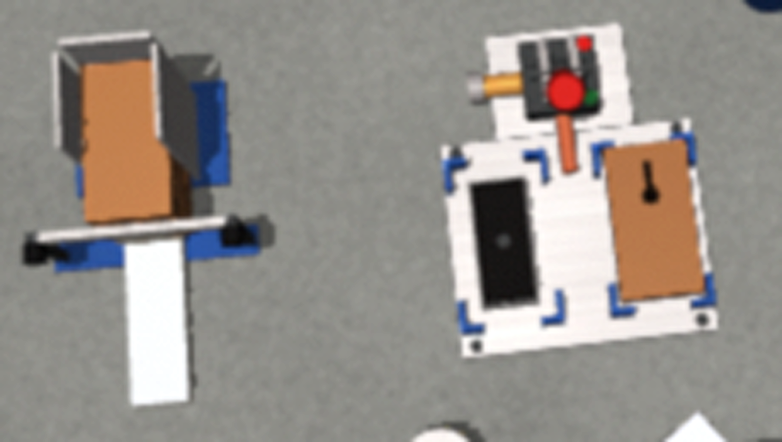

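The crop confirms F2: a brown block with a dark keyhole, lying between the blue stops of nest_b. nest_a's pod is bare. The lever leans towards the robot, with its red knob at crop (566,92).

Run:
```python
from h import *
r=lambda x,y,z: ray("top",155+x/3.4,135+y/3.4,z)
pl=np.array([r(463,356,.01),r(717,327,.01),r(690,120,.01),r(443,147,.01)])
print("plate",pl.round(4),pl.mean(0)); 
e=[pl[3]-pl[0],pl[2]-pl[1],pl[0]-pl[1],pl[3]-pl[2]]
for v in e: print(np.linalg.norm(v),np.arctan2(v[1],v[0]))
f=np.array([r(622,302,.045),r(707,292,.045),r(687,138,.045),r(604,150,.045)]);print("F2",f.mean(0),f.round(4))
for k in(f[3]-f[0],f[2]-f[1]): print(np.arctan2(k[1],k[0]),np.linalg.norm(k))
rw=[r(131,405,.015),r(188,401,.015),r(124,238,.015),r(183,236,.015)]; print("runway",np.round(rw,4))
st=[r(85,222,.1),r(170,217,.1),r(83,66,.1),r(152,61,.1)]
for z in(.095,.115): print("stack top",z,np.round([r(85,222,z),r(170,217,z),r(83,66,z),r(152,61,z)],4))
print("post/bar ends",r(35,240,.085),r(235,222,.085)); print("knob",r(566,92,.045+.1*np.cos(.45)))
```

```text
plate [[ 0.4612  0.0793  0.01  ]
 [ 0.4892 -0.1162  0.01  ]
 [ 0.6539 -0.0931  0.01  ]
 [ 0.6264  0.1016  0.01  ]] [ 0.55764936 -0.0070816   0.01      ]
0.1666778929031924 0.13424248655810742
0.16631675078289176 0.13910437572060527
0.197490857935079 1.71288106958852
0.1966797483800277 1.7110671788394523
F2 [ 0.56529114 -0.06496584  0.045     ] [[ 0.5013 -0.0412  0.045 ]
 [ 0.5107 -0.1053  0.045 ]
 [ 0.6302 -0.0885  0.045 ]
 [ 0.6189 -0.0249  0.045 ]]
0.13779240694006784 0.11874266340194466
0.13917108549488635 0.12064943158919543
runway [[0.4161 0.3308 0.015 ]
 [0.4203 0.2875 0.015 ]
 [0.5454 0.3463 0.015 ]
 [0.5483 0.3005 0.015 ]]
stack top 0.095 [[0.5418 0.3543 0.095 ]
 [0.5473 0.2925 0.095 ]
 [0.6601 0.3656 0.095 ]
 [0.6654 0.3146 0.095 ]]
stack top 0.115 [[0.538  0.3485 0.115 ]
 [0.5434 0.2877 0.115 ]
 [0.6543 0.3596 0.115 ]
 [0.6596 0.3094 0.115 ]]
post/bar ends [0.5292493  0.39287704 0.085     ] [0.54685321 0.24670937 0.085     ]
knob [0.63894743 0.00510643 0.13504471]
```

```bash
cat >> h.py <<'E'
from scipy.spatial.transform import Rotation as Ro
JY=.1385; JO=np.array([.5576,-.0071,0]); MY=.11; MO=np.array([.5444,.3225,0])
def fr(y): return np.array([[np.cos(y),-np.sin(y),0],[np.sin(y),np.cos(y),0],[0,0,1.]])
def jig(x,y,z): return JO+fr(JY)@[x,y,z]
def mag(x,y,z): return MO+fr(MY)@[x,y,z]
def tool(yaw,tilt=0.):
    "tool x along yaw direction, z down; tilt>0: tips lead away (+x)"
    z=np.array([np.sin(tilt),0,-np.cos(tilt)]);y=np.array([0,-1.,0]);return fr(yaw)@np.c_[np.cross(y,z),y,z]
def go(p,R,start=None,n=None,v=.9):
    "constant row (shift,turn) repeated n times from start pose to (p,R)"
    if start is None: s=state(); start=(s["tcp_pos"],s["eef_rot"])
    p0,R0=map(np.asarray,start); rv=Ro.from_matrix(R0.T@R).as_rotvec()
    n0=n or max(1,int(np.ceil(max(np.abs(rv).max()/(.12*v),np.linalg.norm(p-p0)/(.02*v)))))
    for n in range(n0,n0+60):
        w=Ro.from_rotvec(rv/n).as_matrix(); S=sum(np.linalg.matrix_power(w,k) for k in range(n))
        d=np.linalg.solve(S,R0.T@(p-p0))
        if np.abs(d).max()<=.02: break
    path=[];q=p0.copy();Q=R0.copy()
    for _ in range(n): q=q+Q@d;Q=Q@w;path.append(q)
    path=np.array(path)
    print(n,"x:",*np.round(np.r_[d/.02,rv/n/.12],3)," path min",path.min(0).round(3),"max",path.max(0).round(3))
    return p,R
def st():
    s=state(); print("t",s["time_s"],"p",np.round(s["tcp_pos"],4),"q",np.round(s["qpos"],2),"F",np.round(s["force"],1),"w",round(float(s["gripper_width"]),4),"g",round(float(s["grip_force"]),1)); return s
def lev(th,r): # tool pose on lever axis, TCP at r from pivot
    a=th-.45; return jig(125+0,0,0)*0+JO+fr(JY)@np.array([.125+r*np.sin(a),0,.045+r*np.cos(a)]),tool(JY,-a)
E
python3 - <<'E'
from h import *
p0=state()["tcp_pos"];R0=state()["eef_rot"]
a=go(p0+[.05,0,.1],R0)
p,R=lev(0,.16); b=go(p,R,a); p,R=lev(0,.057);go(p,R,b,v=.5); print(b[0],p)
E
```

```text
7 x: 0.339 0.111 -0.714 0.0 0.0 0.0  path min [ 0.164 -0.474  0.216] max [ 0.207 -0.474  0.301]
36 x: 0.657 -0.516 0.304 -0.01 0.104 0.041  path min [ 0.216 -0.461  0.189] max [0.612 0.001 0.295]
11 x: -0.0 -0.0 0.468 0.0 0.0 0.0  path min [0.617 0.001 0.096] max [0.657 0.007 0.181]
[6.12474962e-01 5.49154260e-04 1.89071536e-01] [0.6568474  0.00673434 0.09632548]
```

Emit:
play_rows --deltas "70 0.34 0.11 -0.71 0 0 0;70 0.34 0.11 -0.71 0 0 0;70 0.34 0.11 -0.71 0 0 0;70 0.34 0.11 -0.71 0 0 0;70 0.34 0.11 -0.71 0 0 0;70 0.34 0.11 -0.71 0 0 0;70 0.34 0.11 -0.71 0 0 0"

```text
time_s: 0.68
tcp_pos: [0.207, -0.4743, 0.3015]
eef_rot: [[0.95, 0.313, -0.0], [0.313, -0.95, 0.001], [-0.0, -0.001, -1.0]]
force: [1.2, -0.1, 0.1]
gripper_width: 0.0593
grip_force: 0.0
```

Emit:
play_rows --deltas "70 0.66 -0.52 0.3 -0.01 0.1 0.04;70 0.66 -0.52 0.3 -0.01 0.1 0.04;70 0.66 -0.52 0.3 -0.01 0.1 0.04;70 0.66 -0.52 0.3 -0.01 0.1 0.04;70 0.66 -0.52 0.3 -0.01 0.1 0.04;70 0.66 -0.52 0.3 -0.01 0.1 0.04;70 0.66 -0.52 0.3 -0.01 0.1 0.04;70 0.66 -0.52 0.3 -0.01 0.1 0.04;70 0.66 -0.52 0.3 -0.01 0.1 0.04;70 0.66 -0.52 0.3 -0.01 0.1 0.04;70 0.66 -0.52 0.3 -0.01 0.1 0.04;70 0.66 -0.52 0.3 -0.01 0.1 0.04;70 0.66 -0.52 0.3 -0.01 0.1 0.04;70 0.66 -0.52 0.3 -0.01 0.1 0.04;70 0.66 -0.52 0.3 -0.01 0.1 0.04;70 0.66 -0.52 0.3 -0.01 0.1 0.04;70 0.66 -0.52 0.3 -0.01 0.1 0.04;70 0.66 -0.52 0.3 -0.01 0.1 0.04"

```text
time_s: 2.18
tcp_pos: [0.3933, -0.2267, 0.2163]
eef_rot: [[0.95, 0.228, 0.212], [0.226, -0.973, 0.038], [0.215, 0.012, -0.976]]
force: [1.1, 0.6, 0.0]
gripper_width: 0.0597
grip_force: 0.0
```

Emit:
play_rows --deltas "70 0.66 -0.52 0.3 -0.01 0.1 0.04;70 0.66 -0.52 0.3 -0.01 0.1 0.04;70 0.66 -0.52 0.3 -0.01 0.1 0.04;70 0.66 -0.52 0.3 -0.01 0.1 0.04;70 0.66 -0.52 0.3 -0.01 0.1 0.04;70 0.66 -0.52 0.3 -0.01 0.1 0.04;70 0.66 -0.52 0.3 -0.01 0.1 0.04;70 0.66 -0.52 0.3 -0.01 0.1 0.04;70 0.66 -0.52 0.3 -0.01 0.1 0.04;70 0.66 -0.52 0.3 -0.01 0.1 0.04;70 0.66 -0.52 0.3 -0.01 0.1 0.04;70 0.66 -0.52 0.3 -0.01 0.1 0.04;70 0.66 -0.52 0.3 -0.01 0.1 0.04;70 0.66 -0.52 0.3 -0.01 0.1 0.04;70 0.66 -0.52 0.3 -0.01 0.1 0.04;70 0.66 -0.52 0.3 -0.01 0.1 0.04;70 0 0 0 0 0 0;70 0 0 0 0 0 0"

```text
time_s: 3.68
tcp_pos: [0.5864, -0.0199, 0.1867]
eef_rot: [[0.907, 0.153, 0.393], [0.143, -0.988, 0.055], [0.397, 0.007, -0.918]]
force: [-0.3, -0.5, -0.1]
gripper_width: 0.0595
grip_force: 0.0
```

Run:
```python
from h import *
s=st(); p,R=lev(0,.16); b=go(p,R); p,R=lev(0,.057);go(p,R,b,v=.5)
c=calibration("wrist"); im=capture("wrist")[:,:,::-1].copy()
np.savez("w1.npz",**c)
X,_=lev(0,.100); X2,_=lev(0,.052)
for q in(X,X2): print(proj("wrist",q,c))
for q in(X,X2): cv2.circle(im,tuple(int(v) for v in proj("wrist",q,c)),3,(0,255,0),1)
for x,y in((-85,-100),(-85,100),(85,-100),(85,100)):
    u=proj("wrist",jig(x/1e3,y/1e3,.01),c); print(u); cv2.circle(im,tuple(int(v) for v in u),4,(255,0,255),1)
cv2.imwrite("pics/w1.png",im)
```

```text
t 3.6833 p [ 0.5864 -0.0199  0.1867] q [-0.09  0.02 -0.39  0.76  0.09  2.92] F [-0.3 -0.5 -0.1] w 0.0595 g 0.0
2 x: 0.684 -0.408 0.237 -0.0 0.174 0.067  path min [ 0.599 -0.01   0.188] max [0.612 0.001 0.189]
11 x: -0.0 -0.0 0.468 0.0 0.0 0.0  path min [0.617 0.001 0.096] max [0.657 0.007 0.181]
[291.70895106 163.99483835]
[295.15546167 150.05818755]
[385.56219856 333.81522751]
[205.87118419 331.64680451]
[385.11995575 182.43419153]
[211.74594448 179.8655249 ]
```

View pics/w1.png

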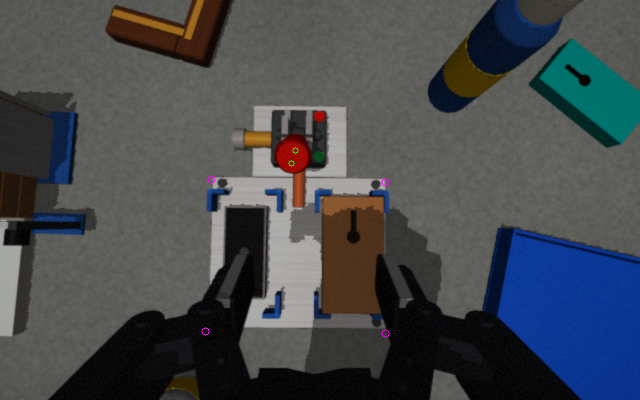

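The wrist view agrees with the model. The plate corners fit to about 2 px and the red grip at (293,154) sits about 3 mm farther out than predicted. The pads will straddle it.

Emit:
play_rows --deltas "70 0.74 -0.41 0.24 0 0.17 0.07;70 0.74 -0.41 0.24 0 0.17 0.07;70 0 0 0.47 0 0 0;70 0 0 0.47 0 0 0;70 0 0 0.47 0 0 0;70 0 0 0.47 0 0 0;70 0 0 0.47 0 0 0;70 0 0 0.47 0 0 0;70 0 0 0.47 0 0 0;70 0 0 0.47 0 0 0;70 0 0 0.47 0 0 0;70 0 0 0.47 0 0 0;70 0 0 0.47 0 0 0;70 0 0 0 0 0 0"

```text
time_s: 4.9
tcp_pos: [0.6592, 0.0067, 0.0952]
eef_rot: [[0.893, 0.136, 0.429], [0.123, -0.991, 0.06], [0.433, -0.001, -0.901]]
force: [0.4, 0.6, -0.5]
gripper_width: 0.0599
grip_force: 0.0
```

Run:
```python
from h import *
s=st(); p,R=lev(0,.057); go(p,R)
im=capture("side")[:,:,::-1]; a=cv2.resize(im[150:260,210:360],None,fx=4,fy=4,interpolation=cv2.INTER_CUBIC)
im2=capture("wrist")[:,:,::-1]; b=cv2.resize(im2[100:400,140:500],None,fx=1,fy=1)
h=np.zeros((440+0,600,3),np.uint8); h[:]=a; cv2.imwrite("pics/s1.png",np.vstack([h[:300],np.pad(b,((0,0),(0,240),(0,0)))]))
```

```text
t 4.9 p [0.6592 0.0067 0.0952] q [-0.03  0.21 -0.45  0.47  0.07  2.99] F [ 0.4  0.6 -0.5] w 0.0599 g 0.0
1 x: -0.077 -0.019 -0.102 0.002 0.016 -0.015  path min [0.657 0.007 0.096] max [0.657 0.007 0.096]
```

View pics/s1.png

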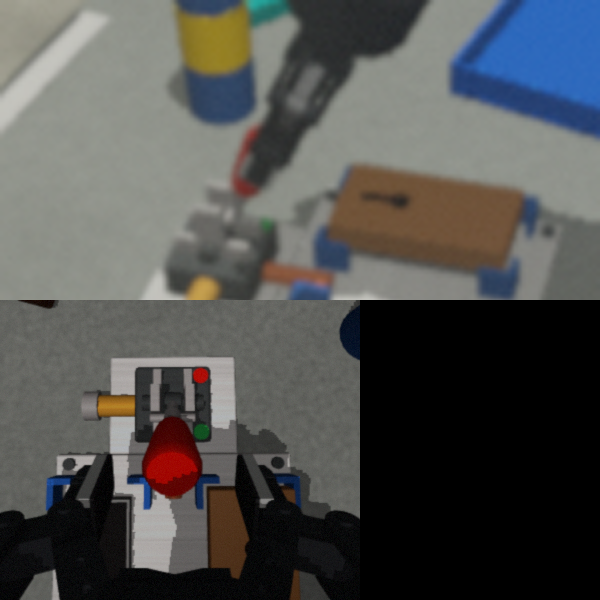

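The fingers straddle the red grip, which is centred between the pads. Closing.

Emit:
play_rows --deltas "0 0 0 0 0 0 0;0 0 0 0 0 0 0;0 0 0 0 0 0 0;0 0 0 0 0 0 0;0 0 0 0 0 0 0;0 0 0 0 0 0 0;0 0 0 0 0 0 0;0 0 0 0 0 0 0"

```text
time_s: 5.67
tcp_pos: [0.6599, 0.0071, 0.0987]
eef_rot: [[0.891, 0.137, 0.433], [0.123, -0.991, 0.061], [0.437, -0.001, -0.899]]
force: [-5.0, 4.7, 8.0]
gripper_width: 0.026
grip_force: 58.4
```

Emit:
play_rows --deltas "0 0 0 -0.1 0 0 0;0 0 0 -0.1 0 0 0;0 0 0 -0.1 0 0 0;0 0 0 -0.1 0 0 0;0 0 0 0 0 0 0;0 0 0 0 0 0 0"

```text
time_s: 6.17
tcp_pos: [0.6562, 0.0065, 0.1049]
eef_rot: [[0.892, 0.137, 0.432], [0.123, -0.991, 0.06], [0.436, -0.001, -0.9]]
force: [6.7, 3.6, -6.9]
gripper_width: 0.0256
grip_force: 59.5
```

Emit:
play_rows --deltas "0 0 0 -0.1 0 0 0;0 0.17 0 0.004 0 -0.417 0;0 0.17 0 0.004 0 -0.417 0;0 0.17 0 0.004 0 -0.417 0;0 0.17 0 0.004 0 -0.417 0;0 0.17 0 0.004 0 -0.417 0;0 0.17 0 0.004 0 -0.417 0;0 0 0 0 0 0 0"

```text
time_s: 6.83
tcp_pos: [0.675, 0.0092, 0.1113]
eef_rot: [[0.98, 0.137, 0.143], [0.135, -0.991, 0.021], [0.145, -0.001, -0.989]]
force: [1.9, 4.6, -8.7]
gripper_width: 0.0254
grip_force: 59.6
```

Run:
```python
from h import *
s=st(); R=s["eef_rot"]; print("tool F",(R.T@s["force"]).round(1),"tilt",np.arctan2(R[:,2]@fr(JY)[:,0],-R[2,2]))
for th in (.25,.3): print(lev(th,.0685)[0])
```

```text
t 6.8333 p [0.675  0.0092 0.1113] q [0.   0.46 0.07 1.04 0.02 3.01] F [ 1.9  4.6 -8.7] w 0.0254 g 59.6
tool F [ 1.2 -4.3  9. ] tilt 0.14547743581351366
[0.66792449 0.0082784  0.11213456]
[0.67126454 0.00874398 0.11273082]
```

Emit:
play_rows --deltas "0 0 0 -0.09 0 0 0;0 0.17 0 0.004 0 -0.417 0;0 0.17 0 0.004 0 -0.417 0;0 0.17 0 0.004 0 -0.417 0;0 0.17 0 0.004 0 -0.417 0;0 0.17 0 0.004 0 -0.417 0;0 0.17 0 0.004 0 -0.417 0;0 0 0 0 0 0 0"

```text
time_s: 7.5
tcp_pos: [0.6941, 0.0119, 0.111]
eef_rot: [[0.979, 0.137, -0.15], [0.135, -0.991, -0.019], [-0.151, -0.001, -0.989]]
force: [-1.8, 5.0, -9.3]
gripper_width: 0.0256
grip_force: 59.8
```

Emit:
play_rows --deltas "0 0.17 0 0.004 0 -0.417 0;0 0.17 0 0.004 0 -0.417 0;0 0.17 0 0.004 0 -0.417 0;0 0.17 0 0.004 0 -0.417 0;0 0.17 0 0.004 0 -0.417 0;0 0.17 0 0.004 0 -0.417 0;0 0 0 0 0 0 0;0 0 0 0 0 0 0"

```text
time_s: 8.17
tcp_pos: [0.6837, 0.0112, 0.0885]
eef_rot: [[0.945, 0.137, -0.298], [0.129, -0.99, -0.048], [-0.302, 0.007, -0.953]]
force: [3.0, 0.2, 10.0]
gripper_width: 0.0257
grip_force: 121.6
```

Run:
```python
from h import *
s=st(); R=s["eef_rot"]; print("tool F",(R.T@s["force"]).round(1),"tilt",np.arctan2(R[:,2]@fr(JY)[:,0],-R[2,2]))
for th in (.9,): print(lev(th,.0685)[0])
```

```text
t 8.1667 p [0.6837 0.0112 0.0885] q [ 0.04  1.19  1.35  2.03 -0.04  3.05] F [ 3.   0.2 10. ] w 0.0257 g 121.6
tool F [ -0.2   0.3 -10.5] tilt -0.30685526940391133
[0.71091285 0.01427065 0.10668063]
```

The arm hit the q3/q4 range limits while tilting back, so the last part of the throw didn't follow the lever. I'll open, retreat and regrip with a vertical tool, letting the bat swivel in the pads.

Emit:
play_rows --deltas "70 0 0 0 0 0 0;70 0 0 0 0 0 0;70 0 0 0 0 0 0;70 0 0 0 0 0 0;70 0 0 0 0 0 0;70 0 0 0 0 0 0"

```text
time_s: 8.67
tcp_pos: [0.6828, 0.0118, 0.0863]
eef_rot: [[0.943, 0.138, -0.302], [0.13, -0.99, -0.047], [-0.306, 0.005, -0.952]]
force: [-0.2, -0.3, -0.1]
gripper_width: 0.0598
grip_force: 0.0
```

Emit:
play_rows --deltas "70 0 0 -0.3 0 0.4 0;70 0 0 -0.3 0 0.4 0;70 0 0 -0.3 0 0.4 0;70 0 0 -0.3 0 0.4 0;70 0 0 -0.3 0 0.4 0;70 0 0 -0.3 0 0.4 0;70 0 0 -0.4 0 0.4 0;70 0 0 -0.4 0 0.4 0;70 0 0 -0.4 0 0 0;70 0 0 -0.4 0 0 0;70 0 0 0 0 0 0;70 0 0 0 0 0 0"

```text
time_s: 9.67
tcp_pos: [0.6947, 0.0133, 0.1484]
eef_rot: [[0.99, 0.138, 0.02], [0.138, -0.99, -0.003], [0.019, 0.006, -1.0]]
force: [0.3, 1.0, 0.2]
gripper_width: 0.0596
grip_force: 0.0
```

Run:
```python
from h import *
s=st(); print(s["eef_rot"].round(2))
im=capture("side")[:,:,::-1]; a=cv2.resize(im[150:260,210:360],None,fx=4,fy=4,interpolation=cv2.INTER_CUBIC)
c=calibration("wrist");np.savez("w2.npz",**c);im2=capture("wrist")[:,:,::-1]; b=im2[100:400,140:500].copy()
for th in(.3,.6,.9):
    for r in(.052,.1):
        X,_=lev(th,r); u=proj("wrist",X+[.002,0,0],c)-[140,100]; print(th,r,u.round()); cv2.circle(b,tuple(int(v) for v in u),2,(0,255,0),1)
cv2.imwrite("pics/s2.png",np.vstack([a[:300],np.pad(b,((0,0),(0,240),(0,0)))]))
```

```text
t 9.6667 p [0.6947 0.0133 0.1484] q [ 0.02  0.63  0.46  1.38 -0.    3.02] F [0.3 1.  0.2] w 0.0596 g 0.0
[[ 0.99  0.14  0.02]
 [ 0.14 -0.99 -0.  ]
 [ 0.02  0.01 -1.  ]]
0.3 0.052 [175. 134.]
0.3 0.1 [175. 175.]
0.6 0.052 [175. 114.]
0.6 0.1 [175. 131.]
0.9 0.052 [175.  94.]
0.9 0.1 [175.  81.]
```

View pics/s2.png

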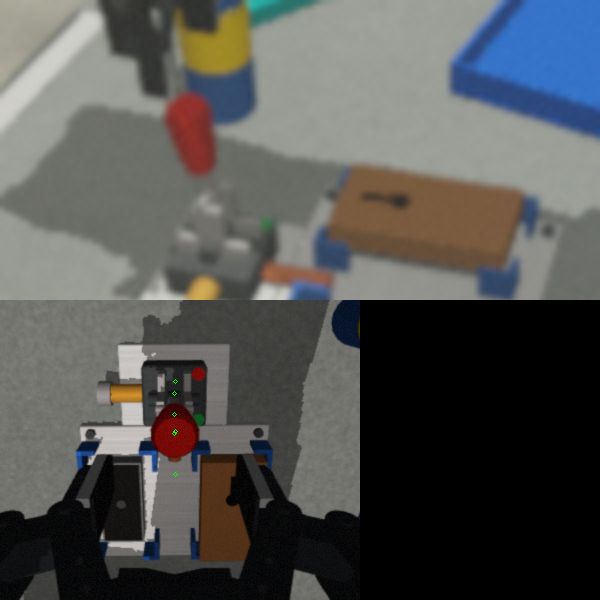

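The lever stands at about 0.58 rad, just past upright, with its red top at (175,435) in the lower panel. It is unlocked. Regripping with the vertical tool.

Emit:
play_rows --deltas "70 0 0.06 0.45 0 0 0;70 0 0 0.45 0 0 0;70 0 0 0.45 0 0 0;70 0 0 0.45 0 0 0;70 0 0 0.4 0 0 0;0 0 0 0 0 0 0;0 0 0 0 0 0 0;0 0 0 0 0 0 0;0 0 0 0 0 0 0;0 0 0 0 0 0 0;0 0 0 0 0 0 0"

```text
time_s: 10.68
tcp_pos: [0.6948, 0.0123, 0.1047]
eef_rot: [[0.99, 0.138, 0.02], [0.138, -0.99, -0.002], [0.02, 0.005, -1.0]]
force: [-2.3, 5.8, 1.8]
gripper_width: 0.0262
grip_force: 59.3
```

Emit:
play_rows --deltas "0 0.02 0 -0.12 0 0 0;0 0.02 0 -0.12 0 0 0;0 0.02 0 -0.12 0 0 0;0 0.02 0 -0.12 0 0 0;0 0.01 0 -0.12 0 0 0;0 0 0 0 0 0 0;0 0 0 0 0 0 0"

```text
time_s: 11.27
tcp_pos: [0.6931, 0.012, 0.1119]
eef_rot: [[0.99, 0.138, 0.011], [0.138, -0.99, -0.003], [0.01, 0.004, -1.0]]
force: [-3.6, 3.2, -39.3]
gripper_width: 0.0262
grip_force: 63.9
```

Emit:
play_rows --deltas "0 0 0 0.1 0 0 0;0 0 0 0.08 0 0 0;0 0.12 0 0.025 0 0 0;0 0.12 0 0.025 0 0 0;0 0.12 0 0.025 0 0 0;0 0.12 0 0.025 0 0 0;0 0.12 0 0.025 0 0 0;0 0.12 0 0.025 0 0 0;0 0 0 0 0 0 0"

```text
time_s: 12.02
tcp_pos: [0.71, 0.0141, 0.1091]
eef_rot: [[0.99, 0.138, 0.018], [0.138, -0.99, -0.003], [0.017, 0.005, -1.0]]
force: [-5.3, 3.9, -16.7]
gripper_width: 0.0257
grip_force: 65.8
```

Emit:
play_rows --deltas "0 0.12 0 0.048 0 0 0;0 0.12 0 0.048 0 0 0;0 0.12 0 0.048 0 0 0;0 0.12 0 0.048 0 0 0;0 0.12 0 0.048 0 0 0;0 0.12 0 0.048 0 0 0;0 0 0 0 0 0 0;0 0 0 0 0 0 0"

```text
time_s: 12.68
tcp_pos: [0.7246, 0.0161, 0.1044]
eef_rot: [[0.99, 0.138, 0.019], [0.138, -0.99, -0.003], [0.018, 0.005, -1.0]]
force: [-5.9, 4.7, -10.3]
gripper_width: 0.026
grip_force: 66.2
```

Emit:
play_rows --deltas "0 0.1 0 0.04 0 0 0;0 0 0 0 0 0 0;0 0 0 0.1 0 0 0;0 0.0 0 0.1 0 0 0;70 0 0 0 0 0 0;70 0 0 0 0 0 0;70 0 0 0 0 0 0;70 0 0 0 0 0 0;70 0 0 0 0 0 0;70 -0.1 0 -0.5 0 0 0;70 -0.1 0 -0.5 0 0 0;70 -0.2 0 -0.5 0 0 0;70 -0.2 0 -0.5 0 0 0;70 0 0 -0.5 0 0 0;70 0 0 -0.5 0 0 0;70 0 0 0 0 0 0"

```text
time_s: 14.02
tcp_pos: [0.7147, 0.0148, 0.1628]
eef_rot: [[0.99, 0.138, 0.024], [0.138, -0.99, -0.003], [0.023, 0.006, -1.0]]
force: [-0.7, -0.2, 0.1]
gripper_width: 0.0595
grip_force: 0.0
```

Run:
```python
from h import *
s=st(); print(s["eef_rot"].round(2))
im=capture("side")[:,:,::-1]; a=cv2.resize(im[150:260,210:360],None,fx=4,fy=4,interpolation=cv2.INTER_CUBIC)
c=calibration("wrist");im2=capture("wrist")[:,:,::-1]; b=im2[100:400,140:500].copy()
for th in(.8,.9):
    for r in(.1,.112):
        X,_=lev(th,r); u=proj("wrist",X+[.002,0,0],c)-[140,100]; print(th,r,u.round(1)); cv2.circle(b,tuple(int(v) for v in u),2,(0,255,0),1)
        print("side",(proj("side",X+[.002,0,0])-[210,150])*4)
cv2.imwrite("pics/s3.png",np.vstack([a[:300],np.pad(b,((0,0),(0,240),(0,0)))]))
# next: F2 grasp & magazine views
p=jig(0,-.058,.035-.0); print(p);
```

```text
t 14.0167 p [0.7147 0.0148 0.1628] q [ 0.02  0.68  0.58  1.45 -0.    3.03] F [-0.7 -0.2  0.1] w 0.0595 g 0.0
[[ 0.99  0.14  0.02]
 [ 0.14 -0.99 -0.  ]
 [ 0.02  0.01 -1.  ]]
0.8 0.1 [173.1 120.9]
side [155.95440963 110.21517123]
0.8 0.112 [173.1 121.4]
side [147.26967881  94.81114051]
0.9 0.1 [173.1 105.7]
side [142.84044334 112.85680345]
0.9 0.112 [173.1 103.4]
side [132.52922763  97.86622951]
[ 0.56560734 -0.0645446   0.035     ]
```

View pics/s3.png

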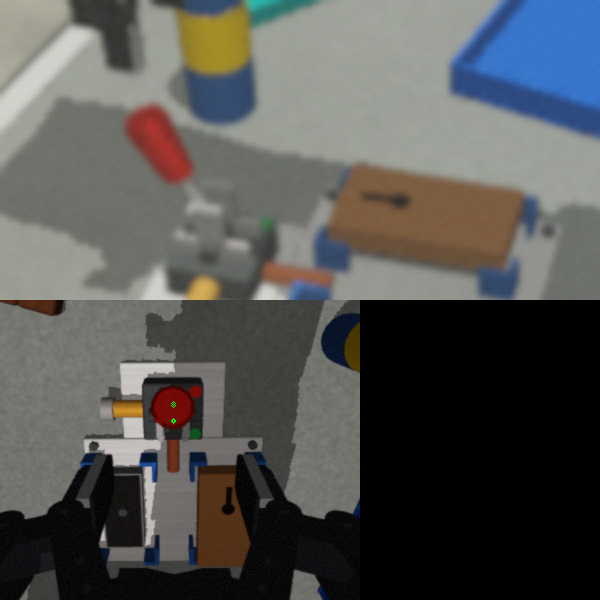

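Both views show the bat leaning away to the red-dot side and fully seated. The side view has its top at (147,113), where the model with the pull at 0 puts it at (143,113). Released and locked. Next is F2.

```bash
sed -i 's/JO=np.array(\[.5576/JO=np.array([.5585/' h.py
python3 - <<'E'
from h import *
p=jig(0,-.058,.0); a=go(p+[0,0,.13],tool(JY)); b=go(p+[0,0,.019],tool(JY),a,v=.5); 
up=go(p+[0,0,.17],tool(JY),b); t=go(np.array([.5206,-.3327,.16]),tool(-.081),up)
E
```

```text
10 x: -0.788 0.291 0.143 0.005 -0.017 -0.0  path min [ 0.567 -0.065  0.13 ] max [0.699 0.007 0.157]
12 x: 0.0 0.0 0.462 0.0 0.0 0.0  path min [ 0.567 -0.065  0.019] max [ 0.567 -0.065  0.121]
9 x: 0.0 0.0 -0.839 0.0 0.0 0.0  path min [ 0.567 -0.065  0.036] max [ 0.567 -0.065  0.17 ]
16 x: -0.174 0.834 0.031 0.0 0.0 0.114  path min [ 0.521 -0.333  0.16 ] max [ 0.565 -0.082  0.169]
```

Emit:
play_rows --deltas "100 -0.79 0.29 0.08 0 -0.02 0;100 -0.79 0.29 0.08 0 -0.02 0;100 -0.79 0.29 0.08 0 -0.02 0;100 -0.79 0.29 0.14 0 -0.02 0;100 -0.79 0.29 0.14 0 -0.02 0;100 -0.79 0.29 0.14 0 -0.02 0;100 -0.79 0.29 0.14 0 -0.02 0;100 -0.79 0.29 0.2 0 -0.02 0;100 -0.79 0.29 0.2 0 -0.02 0;100 -0.79 0.29 0.2 0 -0.02 0;100 0 0 0 0 0 0;100 0 0 0.46 0 0 0;100 0 0 0.46 0 0 0;100 0 0 0.46 0 0 0;100 0 0 0.46 0 0 0;100 0 0 0 0 0 0"

```text
time_s: 15.45
tcp_pos: [0.5645, -0.0643, 0.091]
eef_rot: [[0.99, 0.138, -0.007], [0.138, -0.99, -0.006], [-0.008, 0.005, -1.0]]
force: [-0.5, -0.5, -0.4]
gripper_width: 0.0855
grip_force: 0.0
```

Run:
```python
from h import *
s=st(); p=jig(0,-.058,.0); go(p+[0,0,.019],tool(JY),v=.4)
```

```text
t 15.45 p [ 0.5645 -0.0643  0.091 ] q [-0.11  0.4  -0.06  1.12 -0.01  2.89] F [-0.5 -0.5 -0.4] w 0.0855 g 0.0
9 x: 0.013 0.002 0.4 0.004 0.007 0.0  path min [ 0.565 -0.065  0.019] max [ 0.567 -0.064  0.083]
```

Emit:
play_rows --deltas "100 0.01 0 0.4 0 0.01 0;100 0.01 0 0.4 0 0.01 0;100 0.01 0 0.4 0 0.01 0;100 0.01 0 0.4 0 0.01 0;100 0.01 0 0.4 0 0.01 0;100 0.01 0 0.4 0 0.01 0;100 0.01 0 0.4 0 0 0;100 0.01 0 0.4 0 0 0;100 0 0 0.4 0 0 0;0 0 0 0 0 0 0;0 0 0 0 0 0 0;0 0 0 0 0 0 0;0 0 0 0 0 0 0;0 0 0 0 0 0 0;0 0 0 0 0 0 0"

```text
time_s: 16.7
tcp_pos: [0.5674, -0.0649, 0.022]
eef_rot: [[0.99, 0.138, 0.004], [0.138, -0.99, -0.005], [0.003, 0.005, -1.0]]
force: [0.7, -0.2, 0.4]
gripper_width: 0.0124
grip_force: 0.0
```

Emit:
play_rows --deltas "0 0 0 -0.2 0 0 0;0 0 0 -0.5 0 0 0;0 0 0 -0.84 0 0 0;0 0 0 -0.84 0 0 0;0 0 0 -0.84 0 0 0;0 0 0 -0.84 0 0 0;0 0 0 -0.84 0 0 0;0 0 0 -0.84 0 0 0;0 0 0 -0.84 0 0 0;0 0 0 -0.84 0 0 0;0 0 0 0 0 0 0"

```text
time_s: 17.62
tcp_pos: [0.5681, -0.0643, 0.1743]
eef_rot: [[0.99, 0.138, 0.008], [0.138, -0.99, -0.005], [0.007, 0.007, -1.0]]
force: [1.2, 0.5, 1.1]
gripper_width: 0.0003
grip_force: 0.0
```

Run:
```python
from h import *
s=st(); im=capture("top")[:,:,::-1]
cv2.imwrite("pics/t2.png",im)
hsv=cv2.cvtColor(im,cv2.COLOR_BGR2HSV)
m=((hsv[...,0]>105)&(hsv[...,0]<130)&(hsv[...,1]>150)).astype(np.uint8); m[:,:400]=0
c=max(cv2.findContours(m,0,2)[0],key=cv2.contourArea); P=np.array([ray("top",*p,0.03) for p in c[:,0]])[:,:2].astype(np.float32)
print(cv2.minAreaRect(P))
a=go(np.array([.5206,-.3327,.16]),tool(-.081)); go(np.array([.5206,-.3327,.012]),tool(-.081),a,v=.6)
```

```text
t 17.6167 p [ 0.5681 -0.0643  0.1743] q [-0.11  0.36  0.09  1.3  -0.    2.89] F [1.2 0.5 1.1] w 0.0003 g 0.0
((0.5208343863487244, -0.33156850934028625), (0.22298027575016022, 0.1800718605518341), 85.39220428466797)
16 x: -0.177 0.835 0.041 0.003 -0.003 0.114  path min [ 0.521 -0.333  0.16 ] max [ 0.567 -0.081  0.172]
13 x: 0.0 0.0 0.569 0.0 0.0 0.0  path min [ 0.521 -0.333  0.012] max [ 0.521 -0.333  0.149]
```

Run:
```python
from h import *
c=calibration("wrist");w=capture("wrist")[:,:,::-1]; t=cv2.imread("pics/t2.png")[60:340,150:520]
w=cv2.resize(w,(480,300)); a=np.zeros((580,480,3),np.uint8); a[:280,:370]=t; a[280:]=w; cv2.imwrite("pics/c2.png",cv2.convertScaleAbs(a,alpha=1.3))
```

```text
(no output)
```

View pics/c2.png

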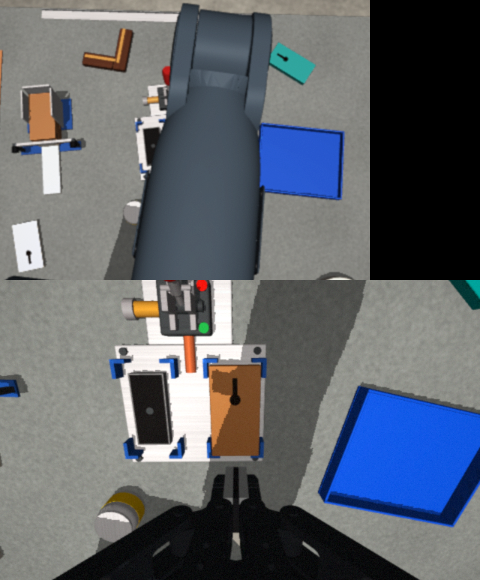

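Run:
```python
from h import *
s=st(); c=calibration("wrist");print("tcp px",proj("wrist",s["tcp_pos"],c), "below@.045",proj("wrist",[*s["tcp_pos"][:2],.045],c))
for n in((0.06,-.058-.032),(.06,-.058+.032),(-.06,-.058-.032),(-.06,-.058+.032)): print(proj("wrist",jig(*n,.045),c)*[.75,.75]+[0,280])
o=-np.array(c["R"]).T@c["t"]; print("cam",o)
im=cv2.imread("pics/c2.png")[280:]
hsv=cv2.cvtColor(im,cv2.COLOR_BGR2HSV); m=((hsv[...,0]>5)&(hsv[...,0]<20)&(hsv[...,1]>120)).astype(np.uint8); m[:, :200]=0;m[:,270:]=0;m[:75]=0
k=max(cv2.findContours(m,0,2)[0],key=cv2.contourArea)
P=np.array([ray("wrist",x/.75,y/.75,.045,c) for x,y in k[:,0]])[:,:2].astype(np.float32); print(cv2.minAreaRect(P),cv2.boundingRect(k))
s1=calibration("side"); print(proj("side",s["tcp_pos"]))
```

```text
t 17.7167 p [ 0.5671 -0.0642  0.1712] q [-0.11  0.36  0.09  1.29 -0.    2.89] F [-1.   1.  -1.1] w -0.0001 g 0.0
tcp px [312.66745805 239.27735374] below@.045 [312.45501484 181.78170403]
[260.94830546 368.86947301]
[207.90600106 368.94511277]
[258.06378163 459.05396133]
[211.23415894 459.21687057]
cam [ 0.65012283 -0.05252836  0.34410226]
((0.5719074010848999, -0.0636892169713974), (0.11855704337358475, 0.06292179971933365), 8.231231689453125) (208, 85, 53, 91)
[317.54478113 162.76622024]
```

F2 still lies in nest_b, at (235,410) in the lower panel, so the fingers shut without holding it. I'll repeat the grasp in smaller steps and check before closing.

Run:
```python
from h import *
p=jig(0.003,-.058,.0); a=go(p+[0,0,.09],tool(JY));go(p+[0,0,.017],tool(JY),a,v=.5)
```

```text
5 x: 0.021 -0.0 0.812 0.01 -0.007 -0.0  path min [ 0.568 -0.064  0.09 ] max [ 0.569 -0.064  0.155]
8 x: 0.0 0.0 0.456 0.0 0.0 0.0  path min [ 0.569 -0.064  0.017] max [ 0.569 -0.064  0.081]
```

Emit:
play_rows --deltas "100 0 0 0 0 0 0;100 0 0 0 0 0 0;100 0.02 0 0.81 0.01 -0.01 0;100 0.02 0 0.81 0.01 -0.01 0;100 0.02 0 0.81 0.01 -0.01 0;100 0.02 0 0.81 0.01 -0.01 0;100 0.02 0 0.81 0.01 -0.01 0;100 0 0 0.46 0 0 0;100 0 0 0.46 0 0 0;100 0 0 0.46 0 0 0;100 0 0 0.46 0 0 0;100 0 0 0.46 0 0 0;100 0 0 0.46 0 0 0;100 0 0 0.46 0 0 0;100 0 0 0.46 0 0 0;100 0 0 0 0 0 0;100 0 0 0 0 0 0"

```text
time_s: 19.13
tcp_pos: [0.568, -0.0641, 0.015]
eef_rot: [[0.99, 0.138, -0.005], [0.138, -0.99, 0.0], [-0.005, -0.001, -1.0]]
force: [0.7, -1.0, 0.1]
gripper_width: 0.0853
grip_force: 0.0
```

Emit:
play_rows --deltas "70 0 0 0 0 0 0;70 0 0 0 0 0 0;70 0 0 0 0 0 0"

```text
time_s: 19.38
tcp_pos: [0.5688, -0.0641, 0.0159]
eef_rot: [[0.99, 0.138, -0.003], [0.138, -0.99, 0.0], [-0.003, -0.0, -1.0]]
force: [0.7, 0.3, -0.6]
gripper_width: 0.0598
grip_force: 0.0
```

Run:
```python
from h import *
s=st(); im=capture("side")[:,:,::-1]; a=cv2.resize(im[130:260,210:400],None,fx=3,fy=3,interpolation=cv2.INTER_CUBIC)
b=capture("wrist")[140:400,40:600,::-1]; cv2.imwrite("pics/s4.png",np.vstack([np.pad(a[:330],((0,0),(0,0),(0,0))),cv2.resize(b,(570,265))]))
```

```text
t 19.3833 p [ 0.5688 -0.0641  0.0159] q [-0.11  0.46 -0.17  0.94 -0.    2.89] F [ 0.7  0.3 -0.6] w 0.0598 g 0.0
```

View pics/s4.png

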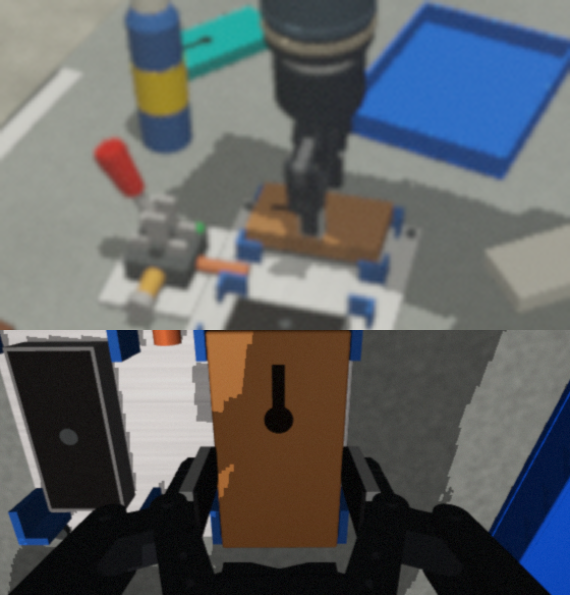

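Emit:
play_rows --deltas "55 0 0 0 0 0 0;55 0 0 0 0 0 0;55 0 0 0 0 0 0"

```text
time_s: 19.73
tcp_pos: [0.5685, -0.0641, 0.0155]
eef_rot: [[0.99, 0.138, -0.004], [0.138, -0.99, 0.0], [-0.004, -0.001, -1.0]]
force: [0.1, -0.1, -0.3]
gripper_width: 0.0468
grip_force: 0.0
```

Run:
```python
from h import *
s=st(); im=capture("side")[:,:,::-1]; a=cv2.resize(im[130:260,210:400],None,fx=3,fy=3,interpolation=cv2.INTER_CUBIC)
b=capture("wrist")[140:400,40:600,::-1]; cv2.imwrite("pics/s5.png",np.vstack([np.pad(a[:330],((0,0),(0,0),(0,0))),cv2.resize(b,(570,265))]))
```

```text
t 19.7333 p [ 0.5685 -0.0641  0.0155] q [-0.11  0.46 -0.17  0.94 -0.    2.89] F [ 0.1 -0.1 -0.3] w 0.0468 g 0.0
```

View pics/s5.png

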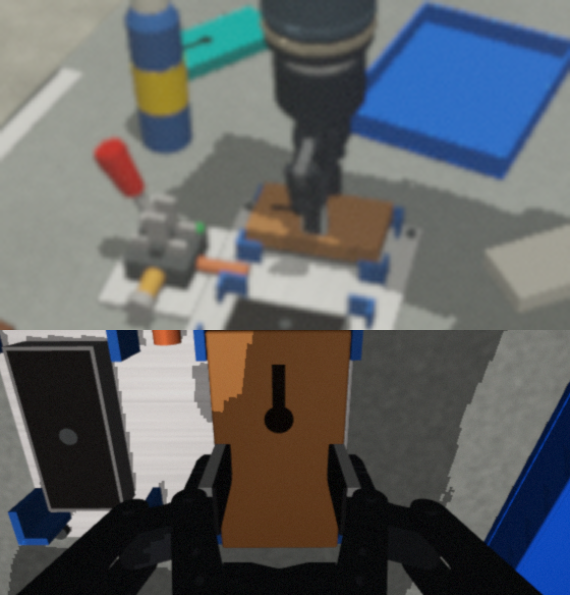

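Run:
```python
from h import *
for z in (.016,.03,.045,.06): print(z,"finger tip",((proj("side",jig(.003,-.035,z))-[210,130])*3).round(1),"w",proj("wrist",jig(.003,-.035,z)).round(1),proj("wrist",jig(.003,-.081,z)).round(1))
for z in(.025,.045): print("block near-left corners",z,((proj("side",jig(-.06,-.026,z))-[210,130])*3).round(1),((proj("side",jig(.06,-.026,z))-[210,130])*3).round(1))
```

```text
0.016 finger tip [315.6 253.6] w [274.  238.1] [352. 238.]
0.03 finger tip [315.4 242.2] w [271.  249.4] [354.8 249.3]
0.045 finger tip [315.1 229.8] w [267.3 263.5] [358.3 263.5]
0.06 finger tip [314.8 217.1] w [262.8 280.3] [362.5 280.3]
block near-left corners 0.025 [383.  265.6] [250.6 242.3]
block near-left corners 0.045 [383.5 249. ] [249.4 225.8]
```

Emit:
play_rows --deltas "55 0 0 0.1 0 0 0;55 0 0 0 0 0 0;55 0 0 0 0 0 0"

```text
time_s: 20.08
tcp_pos: [0.5683, -0.0641, 0.0133]
eef_rot: [[0.99, 0.138, -0.004], [0.138, -0.99, 0.0], [-0.004, -0.001, -1.0]]
force: [0.0, 0.1, 1.2]
gripper_width: 0.0469
grip_force: 0.0
```

Emit:
play_rows --deltas "55 0 0 0.1 0 0 0;55 0 0 0 0 0 0;55 0 0 0 0 0 0"

```text
time_s: 20.33
tcp_pos: [0.5685, -0.0641, 0.0128]
eef_rot: [[0.99, 0.138, -0.003], [0.138, -0.99, 0.0], [-0.003, -0.0, -1.0]]
force: [-10.1, 0.6, 24.9]
gripper_width: 0.0471
grip_force: 12.3
```

Contact came at TCP z ≈ 0.013 with the fingers above the block. So the fingertips stand well behind the reported TCP, and I have to go lower. Lifting, opening and descending further with a force check.

Emit:
play_rows --deltas "55 0 0 -0.3 0 0 0;55 0 0 -0.3 0 0 0;100 0 0 0 0 0 0;100 0 0 0 0 0 0;100 0 0 0 0 0 0;100 0 0 0 0 0 0;100 0 0 0.25 0 0 0;100 0 0 0.25 0 0 0;100 0 0 0.25 0 0 0;100 0 0 0.25 0 0 0;100 0 0 0 0 0 0;100 0 0 0 0 0 0"

```text
time_s: 21.33
tcp_pos: [0.568, -0.064, 0.0029]
eef_rot: [[0.99, 0.138, -0.005], [0.138, -0.99, 0.0], [-0.005, -0.001, -1.0]]
force: [-0.1, -0.3, 0.5]
gripper_width: 0.0852
grip_force: 0.0
```

Emit:
play_rows --deltas "100 0 0 0.15 0 0 0;100 0 0 0.15 0 0 0;100 0 0 0 0 0 0;0 0 0 0 0 0 0;0 0 0 0 0 0 0;0 0 0 0 0 0 0;0 0 0 0 0 0 0"

```text
time_s: 21.92
tcp_pos: [0.5686, -0.0641, -0.0021]
eef_rot: [[0.99, 0.138, -0.003], [0.138, -0.99, 0.0], [-0.003, -0.001, -1.0]]
force: [-2.8, 0.3, 5.0]
gripper_width: 0.0621
grip_force: 66.3
```

Emit:
play_rows --deltas "0 0 0 -0.2 0 0 0;0 0 0 -0.4 0 0 0;0 0 0 -0.6 0 0 0;0 0 0 -0.8 0 0 0;0 0 0 -0.8 0 0 0;0 0 0 -0.8 0 0 0;0 0 0 -0.8 0 0 0;0 0 0 -0.8 0 0 0;0 0 0 -0.8 0 0 0;0 0 0 -0.8 0 0 0;0 0 0 0 0 0 0"

```text
time_s: 22.83
tcp_pos: [0.5704, -0.0643, 0.1371]
eef_rot: [[0.99, 0.138, 0.001], [0.138, -0.99, -0.0], [0.001, 0.0, -1.0]]
force: [0.4, -0.4, -0.8]
gripper_width: 0.0621
grip_force: 65.6
```

Run:
```python
from h import *
s=st(); im=capture("top")[:,:,::-1]
hsv=cv2.cvtColor(im,cv2.COLOR_BGR2HSV)
m=((hsv[...,0]>105)&(hsv[...,0]<130)&(hsv[...,1]>150)).astype(np.uint8); m[:,:412]=0
c=max(cv2.findContours(m,0,2)[0],key=cv2.contourArea); P=np.array([ray("top",*p,0.03) for p in c[:,0]])[:,:2].astype(np.float32)
print(cv2.minAreaRect(P))
a=go(np.array([.5206,-.3327,.14]),tool(-.081)); go(np.array([.5206,-.3327,-.015]),tool(-.081),a,v=.5)
```

```text
t 22.8333 p [ 0.5704 -0.0643  0.1371] q [-0.11  0.38  0.03  1.22 -0.    2.89] F [ 0.4 -0.4 -0.8] w 0.0621 g 65.6
((0.5205045342445374, -0.3352189064025879), (0.21580816805362701, 0.18003445863723755), 85.34998321533203)
16 x: -0.184 0.835 -0.014 0.0 0.0 0.114  path min [ 0.521 -0.333  0.136] max [ 0.569 -0.081  0.14 ]
16 x: 0.0 0.0 0.484 0.0 0.0 0.0  path min [ 0.521 -0.333 -0.015] max [ 0.521 -0.333  0.13 ]
```

Emit:
play_rows --deltas "0 -0.18 0.83 -0.01 0 0 0.11;0 -0.18 0.83 -0.01 0 0 0.11;0 -0.18 0.83 -0.01 0 0 0.11;0 -0.18 0.83 -0.01 0 0 0.11;0 -0.18 0.83 -0.01 0 0 0.11;0 -0.18 0.83 -0.01 0 0 0.11;0 -0.18 0.83 -0.01 0 0 0.11;0 -0.18 0.83 -0.01 0 0 0.11;0 -0.18 0.83 -0.01 0 0 0.11;0 -0.18 0.83 -0.01 0 0 0.11;0 -0.18 0.83 -0.01 0 0 0.12;0 -0.18 0.83 -0.01 0 0 0.12;0 -0.18 0.83 -0.01 0 0 0.12;0 -0.18 0.83 -0.01 0 0 0.12;0 -0.18 0.83 -0.01 0 0 0.12;0 -0.18 0.83 -0.01 0 0 0.12;0 0 0 0 0 0 0;0 0 0 0 0 0 0"

```text
time_s: 24.38
tcp_pos: [0.5209, -0.3315, 0.1359]
eef_rot: [[0.997, -0.081, -0.005], [-0.081, -0.997, 0.001], [-0.005, -0.001, -1.0]]
force: [-0.4, 0.5, -1.4]
gripper_width: 0.0621
grip_force: 65.6
```

Emit:
play_rows --deltas "0 0 0 0.6 0 0 0;0 0 0 0.6 0 0 0;0 0 0 0.6 0 0 0;0 0 0 0.6 0 0 0;0 0 0 0.6 0 0 0;0 0 0 0.6 0 0 0;0 0 0 0.6 0 0 0;0 0 0 0.6 0 0 0;0 0 0 0.6 0 0 0;0 0 0 0.6 0 0 0;0 0 0 0.5 0 0 0;0 0 0 0.4 0 0 0;0 0 0 0.2 0 0 0;0 0 0 0 0 0 0;0 0 0 0 0 0 0"

```text
time_s: 25.63
tcp_pos: [0.5211, -0.3311, -0.005]
eef_rot: [[0.997, -0.08, -0.004], [-0.08, -0.997, 0.0], [-0.004, 0.0, -1.0]]
force: [0.2, 0.1, -0.6]
gripper_width: 0.0622
grip_force: 65.7
```

Emit:
play_rows --deltas "0 0 0 0.25 0 0 0;0 0 0 0.25 0 0 0;0 0 0 0.2 0 0 0;0 0 0 0.1 0 0 0;0 0 0 0 0 0 0;0 0 0 0 0 0 0"

```text
time_s: 26.13
tcp_pos: [0.5209, -0.3311, -0.0213]
eef_rot: [[0.997, -0.08, -0.004], [-0.08, -0.997, 0.0], [-0.004, 0.0, -1.0]]
force: [0.1, 0.4, -1.2]
gripper_width: 0.0625
grip_force: 65.7
```

Emit:
play_rows --deltas "0 0 0 0.08 0 0 0;0 0 0 0 0 0 0;0 0 0 0 0 0 0"

```text
time_s: 26.38
tcp_pos: [0.521, -0.3312, -0.0228]
eef_rot: [[0.997, -0.08, -0.004], [-0.08, -0.997, 0.0], [-0.004, 0.0, -1.0]]
force: [-0.8, -0.4, -0.8]
gripper_width: 0.0624
grip_force: 65.7
```

Emit:
play_rows --deltas "80 0 0 0 0 0 0;100 0 0 0 0 0 0;100 0 0 0 0 0 0;100 0 0 0 0 0 0;100 0 0 -0.2 0 0 0;100 0 0 -0.4 0 0 0;100 0 0 -0.6 0 0 0;100 0 0 -0.8 0 0 0;100 0 0 -0.8 0 0 0;100 0 0 -0.8 0 0 0;100 0 0 -0.8 0 0 0;100 0 0 -0.8 0 0 0;100 0 0 -0.8 0 0 0;100 0 0 -0.8 0 0 0;100 0 0 -0.8 0 0 0;100 0 0 -0.8 0 0 0;100 0 0 -0.8 0 0 0;100 0 0 0 0 0 0"

```text
time_s: 27.88
tcp_pos: [0.5228, -0.3319, 0.1652]
eef_rot: [[0.997, -0.08, 0.0], [-0.08, -0.997, -0.002], [0.001, 0.002, -1.0]]
force: [-0.8, -0.2, 0.8]
gripper_width: 0.0856
grip_force: 0.0
```

Run:
```python
from h import *
s=st(); 
# flip: rotate about tool z negative; in 2 stages
mid=(np.array([.44,-.05,.28]),tool(MY+np.pi/2)); m=go(*mid)
# over the runway, vertical, flipped
e=go(mag(-.11,0,.28),tool(MY+np.pi),mid)
```

```text
t 27.8833 p [ 0.5228 -0.3319  0.1652] q [-0.56  0.47  0.24  1.34 -0.    2.66] F [-0.8 -0.2  0.8] w 0.0856 g 0.0
18 x: 0.418 -0.832 -0.32 0.001 0.001 -0.815  path min [ 0.44  -0.316  0.172] max [ 0.555 -0.05   0.28 ]
21 x: 0.633 0.712 0.0 0.0 0.0 -0.623  path min [ 0.435 -0.036  0.28 ] max [0.512 0.31  0.28 ]
```

Emit:
play_rows --deltas "100 0.42 -0.83 -0.32 0 0 -0.81;100 0.42 -0.83 -0.32 0 0 -0.81;100 0.42 -0.83 -0.32 0 0 -0.81;100 0.42 -0.83 -0.32 0 0 -0.81;100 0.42 -0.83 -0.32 0 0 -0.81;100 0.42 -0.83 -0.32 0 0 -0.81;100 0.42 -0.83 -0.32 0 0 -0.81;100 0.42 -0.83 -0.32 0 0 -0.81;100 0.42 -0.83 -0.32 0 0 -0.81;100 0.42 -0.83 -0.32 0 0 -0.81;100 0.42 -0.83 -0.32 0 0 -0.82;100 0.42 -0.83 -0.32 0 0 -0.82;100 0.42 -0.83 -0.32 0 0 -0.82;100 0.42 -0.83 -0.32 0 0 -0.82;100 0.42 -0.83 -0.32 0 0 -0.82;100 0.42 -0.83 -0.32 0 0 -0.82;100 0.42 -0.83 -0.32 0 0 -0.82;100 0.42 -0.83 -0.32 0 0 -0.82"

```text
time_s: 29.38
tcp_pos: [0.4402, -0.0484, 0.2771]
eef_rot: [[-0.113, 0.994, -0.004], [0.994, 0.113, 0.0], [0.001, -0.004, -1.0]]
force: [0.1, -0.5, 0.0]
gripper_width: 0.0855
grip_force: 0.0
```

Emit:
play_rows --deltas "100 0.63 0.71 0 0 0 -0.62;100 0.63 0.71 0 0 0 -0.62;100 0.63 0.71 0 0 0 -0.62;100 0.63 0.71 0 0 0 -0.62;100 0.63 0.71 0 0 0 -0.62;100 0.63 0.71 0 0 0 -0.62;100 0.63 0.71 0 0 0 -0.62;100 0.63 0.71 0 0 0 -0.62;100 0.63 0.71 0 0 0 -0.62;100 0.63 0.71 0 0 0 -0.62;100 0.63 0.71 0 0 0 -0.62;100 0.63 0.71 0 0 0 -0.62;100 0.63 0.71 0 0 0 -0.62;100 0.63 0.71 0 0 0 -0.62;100 0.63 0.71 0 0 0 -0.62;100 0.63 0.71 0 0 0 -0.62;100 0.63 0.71 0 0 0 -0.62;100 0.63 0.71 0 0 0 -0.62;100 0.63 0.71 0 0 0 -0.62;100 0.63 0.71 0 0 0 -0.62"

```text
time_s: 31.05
tcp_pos: [0.4508, 0.2972, 0.2767]
eef_rot: [[-1.0, -0.029, -0.004], [-0.029, 1.0, 0.0], [0.004, 0.0, -1.0]]
force: [-0.4, -0.1, -0.0]
gripper_width: 0.0851
grip_force: 0.0
```

Run:
```python
from h import *
s=st(); go(mag(-.11,0,.28),tool(MY+np.pi))
c=calibration("wrist"); im=capture("wrist")[:,:,::-1].copy()
for x,y,z in((-.127,-.022,.015),(-.127,.022,.015),(-.008,-.022,.015),(-.008,.022,.015),(-.008,-.078,.085),(-.008,.078,.085),(0.001,-.032,.095),(.001,.032,.095),(.121,.032,.095),(.121,-.032,.095)):
    u=proj("wrist",mag(x,y,z),c); print((x,y,z),u.round(1)); cv2.circle(im,tuple(int(v) for v in u),3,(255,0,255),1)
cv2.imwrite("pics/w3.png",im); t=capture("top")[:,:,::-1];cv2.imwrite("pics/t3.png",t)
print("cam",-np.array(c["R"]).T@c["t"])
np.savez("w3.npz",**c)
```

```text
t 31.05 p [0.4508 0.2972 0.2767] q [0.58 0.31 0.28 1.54 0.   0.55] F [-0.4 -0.1 -0. ] w 0.0851 g 0.0
2 x: 0.378 0.35 -0.081 0.002 -0.016 -0.337  path min [0.435 0.304 0.278] max [0.443 0.31  0.28 ]
(-0.127, -0.022, 0.015) [307.7 131.2]
(-0.127, 0.022, 0.015) [340.7 128.5]
(-0.008, -0.022, 0.015) [314.9 214.2]
(-0.008, 0.022, 0.015) [345.2 211.9]
(-0.008, -0.078, 0.085) [270.3 238.1]
(-0.008, 0.078, 0.085) [395.6 228.8]
(0.001, -0.032, 0.095) [307.5 245.6]
(0.001, 0.032, 0.095) [359.7 241.7]
(0.121, 0.032, 0.095) [362.9 322.4]
(0.121, -0.032, 0.095) [315.3 325.6]
cam [0.36813319 0.29391239 0.44966861]
```

View pics/w3.png

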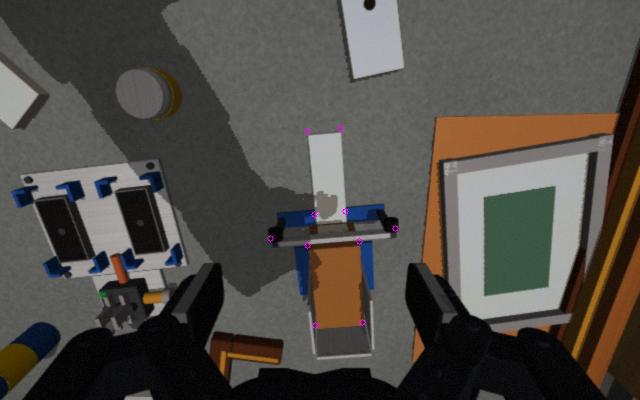

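The magazine matches the model to about 3 px, with a shift of about +3 mm in x. The stack is at (335,285), the runway end at (325,134) and the crossbar at (335,232). Next I'll work out from this picture where the fingertips really are relative to the reported TCP.

Run:
```python
from h import *
s=state(); c=calibration("wrist"); R=np.array(c["R"]);t=np.array(c["t"]);K=c["intrinsics"];print(K.round(1))
T=s["eef_rot"];p=s["tcp_pos"]
for b in(0,.013,.02,.026,.032,.039,.045): # tips at +-42.5 in tool y, b behind, pad half-width 11 in x
    print(b,[proj("wrist",p+T@[dx,sy*.0425,-b],c).round(0).tolist() for sy in(1,-1) for dx in(.011,-.011)])
im=cv2.imread("pics/w3.png"); a=cv2.resize(im[240:400,150:490],None,fx=2.3,fy=2.3,interpolation=cv2.INTER_CUBIC); cv2.imwrite("pics/c3.png",cv2.convertScaleAbs(a,alpha=2.2))
```

```text
[[321.6   0.  314.2]
 [  0.  321.6 199.3]
 [  0.    0.    1. ]]
0 [[389.0, 220.0], [386.0, 254.0], [243.0, 220.0], [245.0, 254.0]]
0.013 [[394.0, 230.0], [391.0, 265.0], [238.0, 230.0], [241.0, 265.0]]
0.02 [[397.0, 235.0], [394.0, 272.0], [235.0, 235.0], [238.0, 272.0]]
0.026 [[400.0, 240.0], [397.0, 278.0], [232.0, 240.0], [235.0, 278.0]]
0.032 [[403.0, 246.0], [400.0, 285.0], [229.0, 246.0], [233.0, 285.0]]
0.039 [[407.0, 253.0], [403.0, 293.0], [225.0, 253.0], [229.0, 293.0]]
0.045 [[411.0, 259.0], [407.0, 301.0], [222.0, 259.0], [226.0, 301.0]]
```

View pics/c3.png

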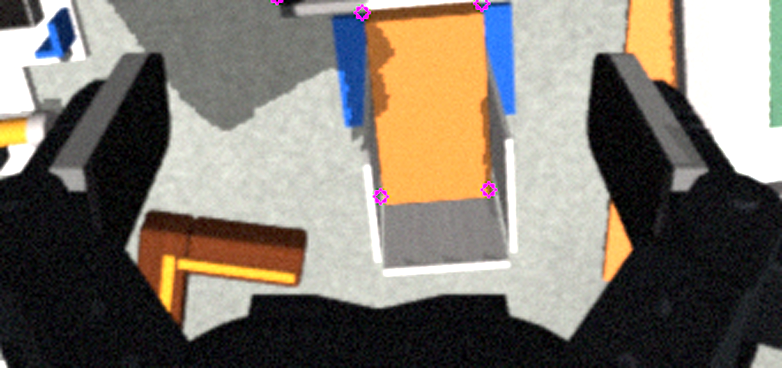

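The pads' inner ends appear at image (221,264) and (409,264). That means the open fingertips are about 41 mm behind the reported TCP, and about 28 mm when shut, which explains the missed grasp and the contact height. I'll use this offset from here on.

```bash
sed -i 's/MO=np.array(\[.5444/MO=np.array([.5474/' h.py
cat >> h.py <<'E'
def off(w): return np.interp(w,[0,.026,.047,.062,.085],[.028,.030,.032,.035,.041])
def ftool(yaw,tilt=0.): # flipped (tool x toward the robot); tilt>0: tips lead away
    return tool(yaw,tilt)@np.diag([-1,-1,1.])
def tip(p,R,w): # TCP for a wanted real fingertip point
    return np.asarray(p)+R[:,2]*off(w)
E
python3 - <<'E'
from h import *
s=st(); R=ftool(MY,.873); T=tip(mag(.007,0,.015),R,.064)
pre=T-R[:,2]*.10; a=go(pre+[-.02,0,.06],R); b=go(pre,R,a);c=go(T,R,b,v=.5); d=go(T+fr(MY)@[-.085,0,0],R,c,v=.25); print(T,pre)
E
```

```text
t 31.15 p [0.45   0.2981 0.2769] q [0.58 0.31 0.28 1.54 0.   0.55] F [-0.  -1.  -0.1] w 0.0857 g 0.0
10 x: 0.142 0.077 0.838 -0.028 -0.73 -0.062  path min [0.446 0.3   0.116] max [0.485 0.318 0.26 ]
4 x: 0.415 -0.027 0.672 0.0 0.0 0.0  path min [0.49  0.318 0.056] max [0.505 0.318 0.101]
10 x: 0.0 0.0 0.5 0.0 0.0 0.0  path min [ 0.513  0.319 -0.008] max [0.581 0.326 0.05 ]
17 x: 0.161 -0.0 -0.192 0.0 0.0 0.0  path min [ 0.497  0.317 -0.008] max [ 0.576  0.326 -0.008]
[ 0.58141207  0.32625649 -0.00782381] [0.50524919 0.31784462 0.05642926]
```

Emit:
play_rows --deltas "100 0.14 0.08 0.84 -0.03 -0.73 -0.06;100 0.14 0.08 0.84 -0.03 -0.73 -0.06;100 0.14 0.08 0.84 -0.03 -0.73 -0.06;100 0.14 0.08 0.84 -0.03 -0.73 -0.06;100 0.14 0.08 0.84 -0.03 -0.73 -0.06;100 0.14 0.08 0.84 -0.03 -0.73 -0.06;100 0.14 0.08 0.84 -0.03 -0.73 -0.06;100 0.14 0.08 0.84 -0.03 -0.73 -0.06;100 0.14 0.08 0.84 -0.03 -0.73 -0.06;100 0.14 0.08 0.84 -0.03 -0.73 -0.06;100 0 0 0 0 0 0;100 0 0 0 0 0 0"

```text
time_s: 32.15
tcp_pos: [0.4799, 0.3148, 0.1255]
eef_rot: [[-0.697, -0.098, 0.71], [-0.067, 0.995, 0.071], [-0.714, 0.002, -0.7]]
force: [0.4, -0.4, 0.2]
gripper_width: 0.0855
grip_force: 0.0
```

Run:
```python
from h import *
s=st(); R=ftool(MY,.873); T=tip(mag(.007,0,.015),R,.064)
b=go(T-R[:,2]*.05,R);c=go(T,R,b,v=.4)
w=capture("wrist")[:,:,::-1]; cv2.imwrite("pics/w4.png",w)
hsv=cv2.cvtColor(w,cv2.COLOR_BGR2HSV); m=((hsv[...,0]>5)&(hsv[...,0]<20)&(hsv[...,1]>110)).astype(np.uint8)
n,l,stt,cen=cv2.connectedComponentsWithStats(m); print([(stt[i].tolist(),cen[i].round().tolist()) for i in range(1,n) if stt[i][4]>150])
cc=calibration("wrist")
for z in (.015,.035,.055,.095): print(z,[proj("wrist",mag(.001,y,z),cc).round(0).tolist() for y in(.032,-.032)])
print("gate",[proj("wrist",mag(-.007,y,.041),cc).round(0).tolist() for y in(.02,-.02)])
```

```text
t 32.15 p [0.4799 0.3148 0.1255] q [ 0.89 -0.04 -0.88  0.11 -0.53  0.62] F [ 0.4 -0.4  0.2] w 0.0855 g 0.0
7 x: 0.224 0.004 0.825 -0.009 -0.093 -0.011  path min [0.488 0.316 0.024] max [0.543 0.322 0.111]
7 x: 0.0 0.0 0.357 0.0 0.0 0.0  path min [ 0.549  0.323 -0.008] max [0.581 0.326 0.02 ]
[([391, 0, 249, 286, 18923], [556.0, 152.0]), ([282, 151, 71, 49, 1884], [317.0, 169.0]), ([67, 197, 26, 17, 361], [80.0, 205.0]), ([175, 217, 81, 37, 1869], [211.0, 232.0]), ([280, 219, 76, 47, 3170], [318.0, 241.0])]
0.015 [[350.0, 146.0], [281.0, 147.0]]
0.035 [[351.0, 164.0], [280.0, 165.0]]
0.055 [[352.0, 184.0], [279.0, 185.0]]
0.095 [[355.0, 227.0], [277.0, 227.0]]
gate [[338.0, 166.0], [293.0, 166.0]]
```

Emit:
play_rows --deltas "100 0.25 0.05 0.83 -0.01 -0.09 -0.01;100 0.23 0 0.83 -0.01 -0.09 -0.01;100 0.23 0 0.83 -0.01 -0.09 -0.01;100 0.23 0 0.83 -0.01 -0.09 -0.01;100 0.23 0 0.83 -0.01 -0.09 -0.01;100 0.23 0 0.83 -0.01 -0.09 -0.01;100 0.22 0 0.83 -0.01 -0.09 -0.01;100 0 0 0 0 0 0;100 0 0 0 0 0 0"

```text
time_s: 32.95
tcp_pos: [0.5451, 0.3238, 0.0244]
eef_rot: [[-0.639, -0.109, 0.761], [-0.068, 0.994, 0.085], [-0.766, 0.003, -0.643]]
force: [0.2, 0.1, 0.7]
gripper_width: 0.0855
grip_force: 0.0
```

```bash
sed -i 's/MO=np.array(\[.5474,.3225/MO=np.array([.5494,.3235/' h.py
python3 - <<'E'
from h import *
s=st(); R=ftool(MY,.873); T=tip(mag(.007,0,.015),R,.064)
go(T,R,v=.4)
E
```

```text
t 32.95 p [0.5451 0.3238 0.0244] q [ 0.81  0.29 -1.   -0.46 -0.51  0.5 ] F [0.2 0.1 0.7] w 0.0855 g 0.0
7 x: 0.0 -0.006 0.358 0.001 -0.001 -0.003  path min [ 0.551  0.324 -0.008] max [0.583 0.327 0.02 ]
```

Emit:
play_rows --deltas "100 0 0 0.36 0 0 0;100 0 0 0.36 0 0 0;100 0 0 0.36 0 0 0;100 0 0 0.36 0 0 0;100 0 0 0.36 0 0 0;100 0 0 0.36 0 0 0;100 0 0 0.36 0 0 0;100 0 0 0 0 0 0;0 0 0 0 0 0 0;0 0 0 0 0 0 0;0 0 0 0 0 0 0;0 0 0 0 0 0 0;0 0 0 0 0 0 0"

```text
time_s: 34.03
tcp_pos: [0.5827, 0.3283, -0.0075]
eef_rot: [[-0.638, -0.11, 0.762], [-0.068, 0.994, 0.087], [-0.767, 0.003, -0.641]]
force: [-1.7, -0.9, 2.0]
gripper_width: 0.0618
grip_force: 65.6
```

Emit:
play_rows --deltas "0 0.16 0 -0.19 0 0 0;0 0.16 0 -0.19 0 0 0;0 0.16 0 -0.19 0 0 0;0 0.16 0 -0.19 0 0 0;0 0.16 0 -0.19 0 0 0;0 0.16 0 -0.19 0 0 0"

```text
time_s: 34.53
tcp_pos: [0.5529, 0.325, -0.0075]
eef_rot: [[-0.637, -0.11, 0.763], [-0.068, 0.994, 0.087], [-0.768, 0.003, -0.641]]
force: [4.3, -0.5, 3.7]
gripper_width: 0.0619
grip_force: 65.9
```

Run:
```python
from h import *
s=st()
```

```text
t 34.5333 p [ 0.5529  0.325  -0.0075] q [ 0.79  0.39 -1.01 -0.58 -0.5   0.48] F [ 4.3 -0.5  3.7] w 0.0619 g 65.9
```

Emit:
play_rows --deltas "0 0.16 0 -0.19 0 0 0;0 0.16 0 -0.19 0 0 0;0 0.16 0 -0.19 0 0 0;0 0.16 0 -0.19 0 0 0;0 0.16 0 -0.19 0 0 0;0 0 0 0 0 0 0"

```text
time_s: 35.03
tcp_pos: [0.5279, 0.3222, -0.0076]
eef_rot: [[-0.637, -0.11, 0.763], [-0.068, 0.994, 0.087], [-0.768, 0.003, -0.641]]
force: [-4.8, -1.2, 13.6]
gripper_width: 0.0619
grip_force: 67.2
```

Run:
```python
from h import *
s=st()
```

```text
t 35.0333 p [ 0.5279  0.3222 -0.0076] q [ 0.84  0.37 -1.05 -0.58 -0.53  0.52] F [-4.8 -1.2 13.6] w 0.0619 g 67.2
```

Emit:
play_rows --deltas "0 0.12 0 -0.22 0 0 0;0 0.16 0 -0.19 0 0 0;0 0.16 0 -0.19 0 0 0;0 0.16 0 -0.19 0 0 0;0 0.16 0 -0.19 0 0 0;0 0 0 0 0 0 0"

```text
time_s: 35.53
tcp_pos: [0.5026, 0.3191, -0.0076]
eef_rot: [[-0.638, -0.111, 0.762], [-0.069, 0.994, 0.086], [-0.767, 0.002, -0.642]]
force: [-2.0, -0.9, 0.7]
gripper_width: 0.062
grip_force: 66.3
```

Run:
```python
from h import *
s=st()
p=s["tcp_pos"]; 
# after opening: retreat up-back, then vertical over runway
print("blank front mag x approx", (fr(MY).T@(p-np.array([.5829,.3270,0])))[0]+.001)
```

```text
t 35.5333 p [ 0.5026  0.3191 -0.0076] q [ 0.88  0.35 -1.09 -0.57 -0.56  0.56] F [-2.  -0.9  0.7] w 0.062 g 66.3
blank front mag x approx -0.07966344370091963
```

Emit:
play_rows --deltas "100 0 0 0 0 0 0;100 0 0 0 0 0 0;100 0 0 0 0 0 0;100 0 0 0 0 0 0;100 -0.38 0 -0.32 0 0 0;100 -0.38 0 -0.32 0 0 0;100 -0.38 0 -0.32 0 0 0;100 -0.38 0 -0.32 0 0 0;100 -0.38 0 -0.32 0 0 0;100 -0.38 0 -0.32 0 0 0;100 -0.38 0 -0.32 0 0 0;100 -0.38 0 -0.32 0 0 0;100 0 0 0 0 0 0"

```text
time_s: 36.62
tcp_pos: [0.5043, 0.3198, 0.0744]
eef_rot: [[-0.637, -0.11, 0.763], [-0.067, 0.994, 0.088], [-0.768, 0.005, -0.64]]
force: [-0.5, 0.6, 1.4]
gripper_width: 0.0853
grip_force: 0.0
```

Run:
```python
from h import *
s=st(); R=ftool(MY); T=tip(mag(-.062,0,.018),R,.064); print(T)
a=go(T+[0,0,.08],R); b=go(T,R,a,v=.45); c=go(T+fr(MY)@[-.050,0,0],R,b,v=.3)
w=capture("wrist")[:,:,::-1]; cv2.imwrite("pics/w5.png",w); cc=calibration("wrist")
hsv=cv2.cvtColor(w,cv2.COLOR_BGR2HSV); m=((hsv[...,0]>5)&(hsv[...,0]<20)&(hsv[...,1]>110)).astype(np.uint8)
n,l,stt,cen=cv2.connectedComponentsWithStats(m); print([stt[i].tolist() for i in range(1,n) if stt[i][4]>150])
print([proj("wrist",mag(-.08,y,.035),cc).round(0).tolist() for y in(.032,-.032)])
```

```text
t 36.6167 p [0.5043 0.3198 0.0744] q [ 0.88  0.11 -1.01 -0.27 -0.56  0.56] F [-0.5  0.6  1.4] w 0.0853 g 0.0
[ 0.48777472  0.31669375 -0.01752174]
9 x: 0.117 -0.007 0.015 0.004 0.811 -0.002  path min [0.488 0.317 0.062] max [0.503 0.319 0.072]
9 x: 0.0 0.0 0.444 0.0 0.0 0.0  path min [ 0.488  0.317 -0.018] max [0.488 0.317 0.054]
9 x: 0.278 0.0 0.0 0.0 0.0 0.0  path min [ 0.438  0.311 -0.018] max [ 0.482  0.316 -0.018]
[[422, 41, 218, 205, 6570], [255, 121, 117, 125, 9912], [508, 216, 132, 70, 5385], [28, 219, 29, 18, 459], [156, 230, 49, 32, 1008], [221, 233, 26, 13, 311], [270, 269, 89, 25, 2164]]
[[374.0, 151.0], [254.0, 152.0]]
```

Emit:
play_rows --deltas "100 0.12 -0.01 0.015 0 0.81 0;100 0.12 -0.01 0.015 0 0.81 0;100 0.12 -0.01 0.015 0 0.81 0;100 0.12 -0.01 0.015 0 0.81 0;100 0.12 -0.01 0.015 0 0.81 0;100 0.12 -0.01 0.015 0 0.81 0;100 0.12 0 0.015 0 0.81 0;100 0.12 0 0.015 0 0.81 0;100 0.12 0 0.015 0 0.81 0;100 0 0 0 0 0 0;100 0 0 0 0 0 0;100 0 0 0 0 0 0"

```text
time_s: 37.67
tcp_pos: [0.488, 0.3166, 0.0582]
eef_rot: [[-0.993, -0.111, 0.041], [-0.111, 0.994, 0.006], [-0.042, 0.001, -0.999]]
force: [0.4, -0.3, -0.2]
gripper_width: 0.0853
grip_force: 0.0
```

Run:
```python
from h import *
s=st(); R=ftool(MY); T=tip(mag(-.062,0,.018),R,.064)
b=go(T,R,v=.45)
```

```text
t 37.6667 p [0.488  0.3166 0.0582] q [ 0.59  0.41 -0.14  0.99 -0.02  0.47] F [ 0.4 -0.3 -0.2] w 0.0853 g 0.0
9 x: 0.011 0.0 0.42 0.001 0.039 0.001  path min [ 0.488  0.317 -0.018] max [0.488 0.317 0.05 ]
```

Descend, grip and pull 50 mm more. Slow.

Emit:
play_rows --deltas "100 0.01 0 0.42 0 0.04 0;100 0.01 0 0.42 0 0.04 0;100 0.01 0 0.42 0 0.04 0;100 0.01 0 0.42 0 0.04 0;100 0.01 0 0.42 0 0.04 0;100 0.01 0 0.42 0 0.04 0;100 0.01 0 0.42 0 0.04 0;100 0.01 0 0.42 0 0.04 0;100 0.01 0 0.42 0 0.04 0;100 0 0 0 0 0 0;0 0 0 0 0 0 0;0 0 0 0 0 0 0;0 0 0 0 0 0 0;0 0 0 0 0 0 0;0 0 0 0 0 0 0"

```text
time_s: 38.92
tcp_pos: [0.4884, 0.3173, -0.0155]
eef_rot: [[-0.994, -0.111, -0.002], [-0.111, 0.994, 0.002], [0.001, 0.003, -1.0]]
force: [-1.1, -0.3, 6.9]
gripper_width: 0.0626
grip_force: 66.1
```

Emit:
play_rows --deltas "0 0.2 0 -0.01 0 0 0;0 0.25 0 0 0 0 0;0 0.25 0 0 0 0 0;0 0.25 0 0 0 0 0;0 0.25 0 0 0 0 0;0 0.25 0 0 0 0 0;0 0.25 0 0 0 0 0;0 0.25 0 0 0 0 0;0 0.25 0 0 0 0 0;0 0.25 0 0 0 0 0;0 0.15 0 0 0 0 0;0 0 0 0 0 0 0"

```text
time_s: 39.92
tcp_pos: [0.4355, 0.3113, -0.0154]
eef_rot: [[-0.994, -0.112, -0.003], [-0.112, 0.994, 0.002], [0.002, 0.002, -1.0]]
force: [-2.4, -0.2, 9.3]
gripper_width: 0.0622
grip_force: 66.4
```

Emit:
play_rows --deltas "100 0 0 0 0 0 0;100 0 0 0 0 0 0;100 0 0 0 0 0 0;100 0 0 0 0 0 0;100 -0.2 0 -0.1 0 0 0;100 -0.4 0 0 0 0 0;100 -0.5 0 0 0 0 0;100 -0.5 0 0 0 0 0;100 -0.4 0 0 0 0 0;100 -0.2 0 0.1 0 0 0;100 0 0 0 0 0 0;100 0 0 0 0 0 0"

```text
time_s: 40.92
tcp_pos: [0.48, 0.316, -0.0162]
eef_rot: [[-0.994, -0.111, -0.003], [-0.111, 0.994, 0.002], [0.003, 0.002, -1.0]]
force: [-0.4, -0.5, 0.6]
gripper_width: 0.0851
grip_force: 0.0
```

```bash
cat >> h.py <<'E'
def brown(name="wrist",z=.035,box=None,save=None,a0=110):
    c=calibration(name); w=capture(name)[:,:,::-1]
    if save: cv2.imwrite(save,w)
    hsv=cv2.cvtColor(np.ascontiguousarray(w),cv2.COLOR_BGR2HSV); m=((hsv[...,0]>5)&(hsv[...,0]<20)&(hsv[...,1]>a0)).astype(np.uint8)
    if box: q=np.zeros_like(m); q[box[1]:box[3],box[0]:box[2]]=1; m*=q
    for k in sorted(cv2.findContours(m,0,2)[0],key=cv2.contourArea)[::-1][:4]:
        if cv2.contourArea(k)<150: continue
        P=np.array([ray(name,*p,z,c) for p in k[:,0]])
        print("rect px",cv2.boundingRect(k),"world",np.round(cv2.minAreaRect(P[:,:2].astype(np.float32))[0],4),np.round(cv2.minAreaRect(P[:,:2].astype(np.float32))[1],4),round(cv2.minAreaRect(P[:,:2].astype(np.float32))[2],1))
E
python3 - <<'E'
from h import *
s=st(); cc=calibration("wrist")
brown(z=.035,save="pics/w6.png")
print([proj("wrist",mag(x,y,.035),cc).round(0).tolist() for x in(-.132,-.012) for y in(.032,-.032)])
R=ftool(MY);b=go(tip(mag(-.072,0,.018),R,.064),R)
E
```

```text
t 40.9167 p [ 0.48    0.316  -0.0162] q [ 0.58  0.5  -0.2   0.87  0.    0.47] F [-0.4 -0.5  0.6] w 0.0851 g 0.0
rect px (232, 140, 166, 241) world [0.4743 0.315 ] [0.1182 0.0636] 7.0
rect px (556, 128, 84, 242) world [0.4547 0.4379] [0.1148 0.0201] 2.9
[[401.0, 148.0], [232.0, 148.0], [380.0, 387.0], [252.0, 388.0]]
1 x: 0.1 -0.009 0.071 0.015 -0.024 0.01  path min [ 0.478  0.316 -0.018] max [ 0.478  0.316 -0.018]
```

Emit:
play_rows --deltas "100 0.1 0 0.05 0 0 0;0 0 0 0 0 0 0;0 0 0 0 0 0 0;0 0 0 0 0 0 0;0 0 0 0 0 0 0;0 0 0 0 0 0 0;0 0 0 -0.2 0 0 0;0 0 0 -0.4 0 0 0;0 0 0 -0.7 0 0 0;0 0 0 -0.8 0 0 0;0 0 0 -0.8 0 0 0;0 0 0 -0.8 0 0 0;0 0 0 -0.8 0 0 0;0 0 0 -0.8 0 0 0;0 0 0 -0.7 0 0 0;0 0 0 0 0 0 0;0 0 0 0 0 0 0"

```text
time_s: 42.38
tcp_pos: [0.4789, 0.316, 0.1038]
eef_rot: [[-0.994, -0.111, -0.001], [-0.111, 0.994, 0.003], [0.001, 0.003, -1.0]]
force: [0.1, -0.0, -2.3]
gripper_width: 0.0627
grip_force: 65.7
```

Run:
```python
from h import *
s=st(); cc=calibration("wrist"); zt=s["tcp_pos"][2]+.0405+.01
brown(z=zt,save="pics/w7.png",box=(180,60,460,400)); c0=s["tcp_pos"]; print(c0)
R=ftool(JY); p=jig(.0,.058,0); a=go(p+[0,0,.10],R); b=go(p+[0,0,.012],R,a,v=.5); print(p)
# check the jig in wrist view later
```

```text
t 42.3833 p [0.4789 0.316  0.1038] q [ 0.58  0.4  -0.03  1.14  0.    0.47] F [ 0.1 -0.  -2.3] w 0.0627 g 65.7
rect px (231, 146, 166, 235) world [0.4745 0.3143] [0.1166 0.0651] 6.3
rect px (432, 370, 28, 30) world [0.5283 0.3878] [0.0192 0.014 ] 6.4
rect px (449, 272, 11, 48) world [0.477  0.3778] [0.0251 0.0046] 14.7
[0.47889621 0.31598126 0.10384597]
16 x: -0.121 -0.851 0.008 0.001 -0.001 -0.014  path min [0.483 0.05  0.1  ] max [0.55  0.299 0.103]
9 x: 0.0 0.0 0.489 0.0 0.0 0.0  path min [0.55  0.05  0.012] max [0.55 0.05 0.09]
[0.55049266 0.0503446  0.        ]
```

Run:
```python
from h import *
s=state(); T=s["eef_rot"];p=s["tcp_pos"];c=calibration("wrist")
for e in(0,.003,.006):
  print(e,[proj("wrist",p+T@[e+dx,dy,-zz],c).round(1).tolist() for dx,dy,zz in((.06,.032,.0505),(.06,.032,.0305),(.06,-.032,.0505),(.06,-.032,.0305),(-.06,.032,.0505))])
w=cv2.imread("pics/w7.png"); print([w[r,314].tolist() for r in range(134,170,2)]); print([w[r,345].tolist() for r in range(366,392,3)])
```

```text
0 [[400.2, 153.3], [388.8, 144.7], [233.0, 153.4], [243.8, 144.8], [379.6, 389.4]]
0.003 [[400.9, 145.5], [389.3, 137.9], [232.4, 145.6], [243.3, 137.9], [380.0, 384.9]]
0.006 [[401.6, 137.5], [389.8, 130.9], [231.7, 137.7], [242.9, 131.0], [380.4, 380.3]]
[[185, 185, 183], [188, 187, 183], [189, 187, 185], [186, 186, 183], [188, 187, 183], [184, 184, 181], [54, 62, 76], [17, 32, 56], [15, 32, 57], [14, 33, 54], [31, 67, 110], [41, 87, 140], [46, 92, 149], [47, 94, 150], [43, 91, 148], [45, 94, 151], [49, 95, 151], [47, 94, 151]]
[[25, 49, 78], [13, 8, 6], [8, 2, 7], [5, 9, 6], [1, 0, 3], [11, 9, 8], [14, 14, 12], [8, 9, 8], [2, 4, 4]]
```

Emit:
play_rows --deltas "0 -0.12 -0.85 0.01 0 0 -0.014;0 -0.12 -0.85 0.01 0 0 -0.014;0 -0.12 -0.85 0.01 0 0 -0.014;0 -0.12 -0.85 0.01 0 0 -0.014;0 -0.12 -0.85 0.01 0 0 -0.014;0 -0.12 -0.85 0.01 0 0 -0.014;0 -0.12 -0.85 0.01 0 0 -0.014;0 -0.12 -0.85 0.01 0 0 -0.014;0 -0.12 -0.85 0.01 0 0 -0.014;0 -0.12 -0.85 0.01 0 0 -0.014;0 -0.12 -0.85 0.01 0 0 -0.014;0 -0.12 -0.85 0.01 0 0 -0.014;0 -0.12 -0.85 0.01 0 0 -0.014;0 -0.12 -0.85 0.01 0 0 -0.014;0 -0.12 -0.85 0.01 0 0 -0.014;0 -0.12 -0.85 0.01 0 0 -0.014;0 0 0 0 0 0 0;0 0 0 0 0 0 0"

```text
time_s: 43.93
tcp_pos: [0.5496, 0.0499, 0.0983]
eef_rot: [[-0.991, -0.136, -0.004], [-0.136, 0.991, 0.002], [0.004, 0.002, -1.0]]
force: [0.3, -0.1, -1.3]
gripper_width: 0.063
grip_force: 65.7
```

Run:
```python
from h import *
s=st(); c=calibration("wrist"); w=capture("wrist")[:,:,::-1].copy(); cv2.imwrite("pics/w8.png",w); np.savez("w8.npz",**c)
for q in((-.085,.1,.01),(-.085,-.1,.01),(-.066,.093,.033),(-.066,.023,.033),(-.066,-.023,.033),(-.066,-.093,.033)):
    u=proj("wrist",jig(*q),c); print(q,u.round(1)); cv2.drawMarker(w,tuple(int(round(v)) for v in u),(255,0,255),0,8,1)
a=cv2.resize(w[60:330,120:520],None,fx=2,fy=2,interpolation=cv2.INTER_CUBIC); cv2.imwrite("pics/c8.png",a)
```

```text
t 43.9333 p [0.5496 0.0499 0.0983] q [ 0.09  0.36 -0.1   1.12  0.   -0.05] F [ 0.3 -0.1 -1.3] w 0.063 g 65.7
(-0.085, 0.1, 0.01) [370.1  88. ]
(-0.085, -0.1, 0.01) [109.4  88.7]
(-0.066, 0.093, 0.033) [364.2 115.8]
(-0.066, 0.023, 0.033) [266.9 116.1]
(-0.066, -0.023, 0.033) [202.8 116.2]
(-0.066, -0.093, 0.033) [105.4 116.5]
```

View pics/c8.png

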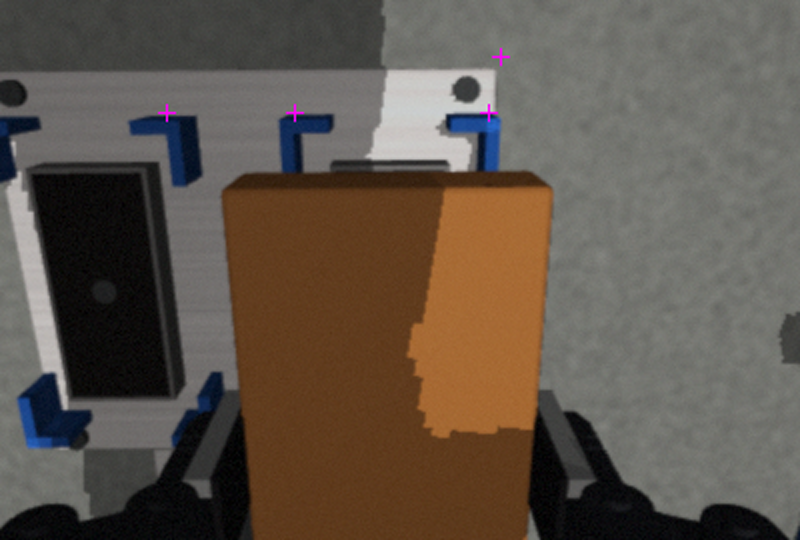

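The near plate corner shows at crop (496,70), against a prediction of (500,57). The jig is therefore about 4–5 mm farther in x than I had, which agrees with the lever readings and the F2 view. I'll correct the jig origin. The block is centred in the hand.

```bash
sed -i 's/JO=np.array(\[.5585,-.0071/JO=np.array([.5625,-.0078/' h.py
python3 - <<'E'
from h import *
s=st(); R=ftool(JY); p=jig(.0,.058,0); a=go(p+[0,0,.012],R,v=.5);  b=go(p+[0,0,-.003],R,a,v=.1); print(p)
c=dict(np.load("w8.npz"))
for q in((-.085,.1,.01),(-.085,-.1,.01)): print((proj("wrist",jig(*q),c)-[120,60])*2)
E
```

```text
t 43.9833 p [0.5496 0.0506 0.0984] q [ 0.09  0.36 -0.1   1.12  0.   -0.05] F [-0.2 -0.2 -1.4] w 0.0628 g 65.7
9 x: -0.027 -0.01 0.48 0.002 -0.003 -0.001  path min [0.55  0.05  0.012] max [0.554 0.05  0.089]
8 x: 0.0 0.0 0.094 0.0 0.0 0.0  path min [ 0.554  0.05  -0.003] max [0.554 0.05  0.01 ]
[0.55449266 0.0496446  0.        ]
[496.35600733  66.59370126]
[-22.44135009  67.92573416]
```

Emit:
play_rows --deltas "0 -0.03 -0.01 0.48 0 0 0;0 -0.03 -0.01 0.48 0 0 0;0 -0.03 -0.01 0.48 0 0 0;0 -0.03 -0.01 0.48 0 0 0;0 -0.03 -0.01 0.48 0 0 0;0 -0.03 -0.01 0.48 0 0 0;0 -0.03 -0.01 0.48 0 0 0;0 -0.03 -0.01 0.48 0 0 0;0 -0.03 0 0.48 0 0 0;0 0 0 0 0 0 0;0 0 0 0 0 0 0"

```text
time_s: 44.9
tcp_pos: [0.5552, 0.0499, 0.0124]
eef_rot: [[-0.99, -0.138, -0.003], [-0.138, 0.99, 0.002], [0.003, 0.002, -1.0]]
force: [-0.3, -0.2, -0.6]
gripper_width: 0.0624
grip_force: 65.7
```

Emit:
play_rows --deltas "0 0 0 0.1 0 0 0;0 0 0 0.1 0 0 0;0 0 0 0.1 0 0 0;0 0 0 0.1 0 0 0;0 0 0 0.1 0 0 0;0 0 0 0 0 0 0;0 0 0 0 0 0 0"

```text
time_s: 45.48
tcp_pos: [0.5554, 0.0499, 0.0028]
eef_rot: [[-0.99, -0.138, -0.003], [-0.138, 0.99, 0.002], [0.002, 0.002, -1.0]]
force: [-0.2, 0.3, -2.1]
gripper_width: 0.0626
grip_force: 65.7
```

Emit:
play_rows --deltas "0 0 0 0.06 0 0 0;0 0 0 0.06 0 0 0;0 0 0 0.06 0 0 0;0 0 0 0 0 0 0;0 0 0 0 0 0 0"

```text
time_s: 45.9
tcp_pos: [0.5554, 0.0499, -0.0008]
eef_rot: [[-0.99, -0.138, -0.003], [-0.138, 0.99, 0.002], [0.002, 0.002, -1.0]]
force: [-0.4, -0.8, -0.4]
gripper_width: 0.0624
grip_force: 65.7
```

Emit:
play_rows --deltas "0 0 0 0.05 0 0 0;0 0 0 0.05 0 0 0;0 0 0 0.05 0 0 0;0 0 0 0 0 0 0;0 0 0 0 0 0 0"

```text
time_s: 46.32
tcp_pos: [0.5554, 0.0499, -0.0038]
eef_rot: [[-0.99, -0.138, -0.003], [-0.138, 0.99, 0.002], [0.002, 0.002, -1.0]]
force: [0.5, -0.4, -1.1]
gripper_width: 0.0626
grip_force: 65.7
```

Emit:
play_rows --deltas "0 0 0 0.08 0 0 0;0 0 0 0 0 0 0;80 0 0 0 0 0 0;100 0 0 0 0 0 0;100 0 0 0 0 0 0;100 0 0 0 0 0 0;100 0 0 -0.2 0 0 0;100 0 0 -0.4 0 0 0;100 0 0 -0.8 0 0 0;100 0 0 -0.8 0 0 0;100 0 0 -0.8 0 0 0;100 0 0 -0.8 0 0 0;100 0 0 -0.8 0 0 0;100 0 0 -0.8 0 0 0;100 0 0 -0.8 0 0 0;100 0 0 -0.8 0 0 0;100 0 0 0 0 0 0"

```text
time_s: 47.73
tcp_pos: [0.5574, 0.0498, 0.1385]
eef_rot: [[-0.99, -0.138, 0.002], [-0.138, 0.99, 0.002], [-0.003, 0.002, -1.0]]
force: [-0.7, -0.3, 0.7]
gripper_width: 0.0852
grip_force: 0.0
```

Run:
```python
from h import *
s=st(); brown(z=.045,save="pics/w9.png",box=(150,40,480,400)); print(jig(0,.058,.035))
c=calibration("wrist"); print([proj("wrist",jig(x,y,.045),c).round(0).tolist() for x in(-.06,.06) for y in(.09,.026)])
R=ftool(MY,.873); T=tip(mag(.007,0,.015),R,.064)
m=go(np.array([.46,.2,.17]),ftool(MY,.4)); a=go(T-R[:,2]*.10+[-.02,0,.06],R,m)
```

```text
t 47.7333 p [0.5574 0.0498 0.1385] q [ 0.09  0.35 -0.01  1.21  0.   -0.05] F [-0.7 -0.3  0.7] w 0.0852 g 0.0
rect px (275, 115, 79, 135) world [0.5546 0.0488] [0.12   0.0633] 8.3
rect px (355, 350, 60, 39) world [0.7474 0.1483] [0.0604 0.0414] 80.5
rect px (252, 226, 16, 46) world [0.621  0.0067] [0.0465 0.0124] 7.6
rect px (289, 287, 30, 18) world [0.6659 0.0533] [0.0196 0.0286] 7.8
[0.55449266 0.0496446  0.035     ]
[[356.0, 116.0], [275.0, 116.0], [350.0, 250.0], [281.0, 251.0]]
11 x: 0.321 0.733 -0.213 0.006 -0.302 0.021  path min [0.46  0.063 0.141] max [0.549 0.2   0.17 ]
8 x: -0.015 0.72 0.422 -0.0 -0.493 0.0  path min [0.462 0.215 0.116] max [0.487 0.319 0.162]
```

B1 sits in nest_a. It measures (0.5546, 0.0488), yaw 8.3°, 120×63 mm at the seated height, and the nest centre is (0.5545, 0.0496). Now the second blank.

Emit:
play_rows --deltas "100 0.32 0.73 -0.21 0.01 -0.3 0.02;100 0.32 0.73 -0.21 0.01 -0.3 0.02;100 0.32 0.73 -0.21 0.01 -0.3 0.02;100 0.32 0.73 -0.21 0.01 -0.3 0.02;100 0.32 0.73 -0.21 0 -0.3 0.02;100 0.32 0.73 -0.21 0 -0.3 0.02;100 0.32 0.73 -0.21 0.01 -0.3 0.02;100 0.32 0.73 -0.21 0.01 -0.3 0.02;100 0.32 0.73 -0.21 0 -0.3 0.02;100 0.32 0.73 -0.21 0.01 -0.3 0.02;100 0.32 0.73 -0.21 0.01 -0.3 0.02;100 0 0 0 0 0 0"

```text
time_s: 48.78
tcp_pos: [0.457, 0.2006, 0.1668]
eef_rot: [[-0.917, -0.112, 0.383], [-0.104, 0.994, 0.042], [-0.385, -0.002, -0.923]]
force: [0.1, -0.3, -0.0]
gripper_width: 0.0857
grip_force: 0.0
```

Emit:
play_rows --deltas "100 -0.01 0.72 0.42 0 -0.49 0;100 -0.01 0.72 0.42 0 -0.49 0;100 -0.01 0.72 0.42 0 -0.49 0;100 -0.01 0.72 0.42 0 -0.49 0;100 -0.02 0.72 0.42 0 -0.49 0;100 -0.02 0.72 0.42 0 -0.49 0;100 -0.02 0.72 0.42 0 -0.49 0;100 -0.02 0.72 0.42 0 -0.49 0;100 0 0 0 0 0 0;100 0 0 0 0 0 0"

```text
time_s: 49.62
tcp_pos: [0.4849, 0.3178, 0.1117]
eef_rot: [[-0.647, -0.112, 0.754], [-0.076, 0.994, 0.082], [-0.759, -0.005, -0.651]]
force: [0.4, -0.9, 0.8]
gripper_width: 0.0859
grip_force: 0.0
```

Run:
```python
from h import *
s=st(); R=ftool(MY,.873); T=tip(mag(.007,0,.015),R,.064)
brown(box=(250,100,380,290),save="pics/w10.png")
cc=calibration("wrist")
for z in (.015,.035,.075,.095): print(z,[proj("wrist",mag(.001,y,z),cc).round(0).tolist() for y in(.032,-.032)])
b=go(T-R[:,2]*.05,R);c=go(T,R,b,v=.4)
```

```text
t 49.6167 p [0.4849 0.3178 0.1117] q [ 0.91 -0.   -0.96 -0.07 -0.58  0.59] F [ 0.4 -0.9  0.8] w 0.0859 g 0.0
rect px (277, 151, 75, 55) world [0.5743 0.3253] [0.1178 0.082 ] 7.2
rect px (280, 227, 69, 22) world [0.7785 0.3493] [0.1259 0.0933] 6.6
0.015 [[350.0, 150.0], [278.0, 150.0]]
0.035 [[351.0, 170.0], [277.0, 170.0]]
0.075 [[353.0, 214.0], [275.0, 213.0]]
0.095 [[354.0, 237.0], [274.0, 237.0]]
6 x: 0.237 -0.009 0.858 -0.002 -0.015 0.005  path min [0.495 0.319 0.024] max [0.545 0.323 0.098]
7 x: 0.0 0.0 0.357 0.0 0.0 0.0  path min [ 0.551  0.324 -0.008] max [0.583 0.327 0.02 ]
```

Emit:
play_rows --deltas "100 0.24 -0.01 0.86 0 -0.015 0.005;100 0.24 -0.01 0.86 0 -0.015 0.005;100 0.24 -0.01 0.86 0 -0.015 0.005;100 0.24 -0.01 0.86 0 -0.015 0.005;100 0.23 -0.01 0.86 0 -0.015 0.005;100 0.23 -0.01 0.86 0 -0.015 0.005;100 0 0 0 0 0 0;100 0 0 0.36 0 0 0;100 0 0 0.36 0 0 0;100 0 0 0.36 0 0 0;100 0 0 0.36 0 0 0;100 0 0 0.36 0 0 0;100 0 0 0.36 0 0 0;100 0 0 0.36 0 0 0;100 0 0 0 0 0 0;100 0 0 0 0 0 0"

```text
time_s: 51.0
tcp_pos: [0.5846, 0.3274, -0.0076]
eef_rot: [[-0.638, -0.108, 0.763], [-0.069, 0.994, 0.083], [-0.767, 0.0, -0.641]]
force: [0.6, 0.0, -0.9]
gripper_width: 0.085
grip_force: 0.0
```

Emit:
play_rows --deltas "0 0 0 0 0 0 0;0 0 0 0 0 0 0;0 0 0 0 0 0 0;0 0 0 0 0 0 0;0 0 0 0 0 0 0;0 0.16 0 -0.19 0 0 0;0 0.16 0 -0.19 0 0 0;0 0.16 0 -0.19 0 0 0;0 0.16 0 -0.19 0 0 0;0 0.16 0 -0.19 0 0 0;0 0.16 0 -0.19 0 0 0"

```text
time_s: 51.92
tcp_pos: [0.5548, 0.3247, -0.0066]
eef_rot: [[-0.636, -0.108, 0.764], [-0.068, 0.994, 0.084], [-0.768, 0.001, -0.64]]
force: [4.1, 0.3, 5.0]
gripper_width: 0.0625
grip_force: 65.8
```

Emit:
play_rows --deltas "0 0.16 0 -0.19 0 0 0;0 0.16 0 -0.19 0 0 0;0 0.16 0 -0.19 0 0 0;0 0.16 0 -0.19 0 0 0;0 0.16 0 -0.19 0 0 0;0 0.14 0 -0.2 0 0 0;0 0.16 0 -0.19 0 0 0;0 0.16 0 -0.19 0 0 0;0 0.16 0 -0.19 0 0 0;0 0.16 0 -0.19 0 0 0;0 0 0 0 0 0 0;0 0 0 0 0 0 0"

```text
time_s: 52.92
tcp_pos: [0.5052, 0.3192, -0.0066]
eef_rot: [[-0.637, -0.108, 0.763], [-0.069, 0.994, 0.084], [-0.768, 0.001, -0.64]]
force: [-6.3, 0.6, 14.7]
gripper_width: 0.0628
grip_force: 67.3
```

Emit:
play_rows --deltas "100 0 0 0 0 0 0;100 0 0 0 0 0 0;100 0 0 0 0 0 0;100 0 0 0 0 0 0;100 -0.38 0 -0.32 0 0 0;100 -0.38 0 -0.32 0 0 0;100 -0.38 0 -0.32 0 0 0;100 -0.38 0 -0.32 0 0 0;100 -0.38 0 -0.32 0 0 0;100 -0.38 0 -0.32 0 0 0;100 -0.38 0 -0.32 0 0 0;100 -0.38 0 -0.32 0 0 0;100 0 0 0 0 0 0"

```text
time_s: 54.0
tcp_pos: [0.5058, 0.3195, 0.0742]
eef_rot: [[-0.636, -0.108, 0.764], [-0.067, 0.994, 0.084], [-0.769, 0.002, -0.64]]
force: [0.3, 0.1, 0.5]
gripper_width: 0.0855
grip_force: 0.0
```

Run:
```python
from h import *
s=st(); R=ftool(MY); T=tip(mag(-.062,0,.018),R,.064)
a=go(T+[0,0,.08],R)
brown(box=(200,80,420,290),save="pics/w11.png");cc=calibration("wrist")
print([proj("wrist",mag(-.08,y,z),cc).round(0).tolist() for y in(.032,-.032) for z in(.035,.015)])
```

```text
t 54.0 p [0.5058 0.3195 0.0742] q [ 0.88  0.12 -1.01 -0.27 -0.56  0.55] F [0.3 0.1 0.5] w 0.0855 g 0.0
9 x: 0.124 -0.005 0.011 0.001 0.812 -0.002  path min [0.488 0.317 0.062] max [0.504 0.319 0.072]
rect px (254, 117, 120, 129) world [0.5696 0.319 ] [0.2558 0.1011] 9.1
rect px (221, 233, 27, 13) world [0.6797 0.2472] [0.0286 0.0621] 82.5
[[375.0, 150.0], [373.0, 118.0], [254.0, 151.0], [256.0, 119.0]]
```

Identical to the first draw, with the blank's front 80 mm out. Repeating the regrip from above.

Emit:
play_rows --deltas "100 0.12 0 0.01 0 0.81 0;100 0.12 0 0.01 0 0.81 0;100 0.12 0 0.01 0 0.81 0;100 0.12 0 0.01 0 0.81 0;100 0.12 0 0.01 0 0.81 0;100 0.12 0 0.01 0 0.81 0;100 0.12 0 0.01 0 0.81 0;100 0.12 0 0.01 0 0.81 0;100 0.12 0 0.01 0 0.81 0;100 0 0 0 0 0 0;100 0 0 0 0 0 0;100 0 0 0 0 0 0"

```text
time_s: 55.05
tcp_pos: [0.4891, 0.3176, 0.0589]
eef_rot: [[-0.993, -0.109, 0.043], [-0.109, 0.994, 0.004], [-0.043, -0.001, -0.999]]
force: [-0.1, 0.2, -0.5]
gripper_width: 0.0857
grip_force: 0.0
```

Run:
```python
from h import *
s=st(); R=ftool(MY); T=tip(mag(-.062,0,.018),R,.064); b=go(T,R,v=.45)
```

```text
t 55.05 p [0.4891 0.3176 0.0589] q [ 0.59  0.41 -0.13  0.99 -0.02  0.48] F [-0.1  0.2 -0.5] w 0.0857 g 0.0
9 x: 0.018 -0.004 0.424 -0.001 0.04 -0.001  path min [ 0.488  0.317 -0.018] max [0.489 0.317 0.05 ]
```

Emit:
play_rows --deltas "100 0.02 0 0.42 0 0.04 0;100 0.02 0 0.42 0 0.04 0;100 0.02 0 0.42 0 0.04 0;100 0.02 0 0.42 0 0.04 0;100 0.02 0 0.42 0 0.04 0;100 0.02 0 0.42 0 0.04 0;100 0.02 -0.01 0.42 0 0.04 0;100 0.02 -0.01 0.42 0 0.04 0;100 0.01 -0.01 0.42 0 0.04 0;100 0 0 0 0 0 0;0 0 0 0 0 0 0;0 0 0 0 0 0 0;0 0 0 0 0 0 0;0 0 0 0 0 0 0;0 0 0 0 0 0 0"

```text
time_s: 56.3
tcp_pos: [0.4884, 0.3174, -0.0146]
eef_rot: [[-0.994, -0.109, 0.0], [-0.109, 0.994, 0.0], [-0.0, 0.0, -1.0]]
force: [-1.6, 0.0, 7.4]
gripper_width: 0.0626
grip_force: 66.0
```

Emit:
play_rows --deltas "0 0.2 0 -0.01 0 0 0;0 0.25 0 0 0 0 0;0 0.25 0 0 0 0 0;0 0.25 0 0 0 0 0;0 0.25 0 0 0 0 0;0 0.25 0 0 0 0 0;0 0.25 0 0 0 0 0;0 0.25 0 0 0 0 0;0 0.25 0 0 0 0 0;0 0.25 0 0 0 0 0;0 0.15 0 0 0 0 0;0 0 0 0 0 0 0"

```text
time_s: 57.3
tcp_pos: [0.4356, 0.3115, -0.0146]
eef_rot: [[-0.994, -0.109, -0.0], [-0.109, 0.994, 0.0], [0.0, 0.0, -1.0]]
force: [-2.7, -1.2, 10.2]
gripper_width: 0.0626
grip_force: 66.3
```

Emit:
play_rows --deltas "100 0 0 0 0 0 0;100 0 0 0 0 0 0;100 0 0 0 0 0 0;100 0 0 0 0 0 0;100 -0.2 0 -0.1 0 0 0;100 -0.4 0 0 0 0 0;100 -0.5 0 0 0 0 0;100 -0.5 0 0 0 0 0;100 -0.4 0 0 0 0 0;100 -0.1 0 0.1 0 0 0;100 0 0 0 0 0 0;100 0 0 0 0 0 0"

```text
time_s: 58.3
tcp_pos: [0.4778, 0.3158, -0.0154]
eef_rot: [[-0.994, -0.109, -0.001], [-0.109, 0.994, -0.001], [0.001, -0.001, -1.0]]
force: [0.1, 0.0, -0.9]
gripper_width: 0.085
grip_force: 0.0
```

Run:
```python
from h import *
s=st(); T=s["eef_rot"];p=s["tcp_pos"];c=calibration("wrist")
brown(z=.035,box=(180,60,460,400),save="pics/w12.png")
w=cv2.imread("pics/w12.png"); print([(r,w[r,314].tolist()) for r in range(136,166,3)])
zt=.035-p[2]
for e in(0,.003,.006): print(e,[proj("wrist",p+T@[e+.06,0,-z],c).round(1).tolist() for z in(zt,zt-.02)])
```

```text
t 58.3 p [ 0.4778  0.3158 -0.0154] q [ 0.58  0.49 -0.21  0.87  0.    0.47] F [ 0.1  0.  -0.9] w 0.085 g 0.0
rect px (232, 139, 166, 242) world [0.4724 0.3152] [0.1193 0.0636] 7.2
[(136, [100, 105, 104]), (139, [86, 91, 94]), (142, [11, 31, 54]), (145, [18, 34, 56]), (148, [33, 77, 126]), (151, [47, 92, 147]), (154, [48, 94, 150]), (157, [46, 91, 145]), (160, [47, 93, 147]), (163, [46, 91, 145])]
0 [[316.6, 153.4], [316.3, 144.8]]
0.003 [[316.6, 145.6], [316.3, 137.9]]
0.006 [[316.6, 137.6], [316.3, 131.0]]
```

Emit:
play_rows --deltas "100 0.11 0 0 0 0 0;100 0 0 0 0 0 0;0 0 0 0 0 0 0;0 0 0 0 0 0 0;0 0 0 0 0 0 0;0 0 0 0 0 0 0;0 0 0 0 0 0 0;0 0 0 -0.2 0 0 0;0 0 0 -0.4 0 0 0;0 0 0 -0.7 0 0 0;0 0 0 -0.8 0 0 0;0 0 0 -0.8 0 0 0;0 0 0 -0.8 0 0 0;0 0 0 -0.8 0 0 0;0 0 0 -0.8 0 0 0;0 0 0 -0.7 0 0 0;0 0 0 0 0 0 0;0 0 0 0 0 0 0"

```text
time_s: 59.85
tcp_pos: [0.4763, 0.316, 0.1056]
eef_rot: [[-0.994, -0.109, 0.001], [-0.109, 0.994, 0.0], [-0.001, 0.0, -1.0]]
force: [-0.5, 1.1, -1.2]
gripper_width: 0.0624
grip_force: 65.7
```

Run:
```python
from h import *
s=st(); c=calibration("wrist"); w=capture("wrist")[:,:,::-1]; print([(r,w[r,314].tolist()) for r in range(140,162,2)])
R=ftool(JY); p=jig(.001,-.058,0); a=go(p+[0,0,.10],R); b=go(p+[0,0,.012],R,a,v=.5); print(p)
```

```text
t 59.85 p [0.4763 0.316  0.1056] q [ 0.59  0.39 -0.03  1.14 -0.    0.48] F [-0.5  1.1 -1.2] w 0.0624 g 65.7
[(140, [187, 186, 182]), (142, [188, 187, 183]), (144, [94, 101, 110]), (146, [15, 32, 54]), (148, [18, 37, 59]), (150, [18, 34, 61]), (152, [28, 61, 103]), (154, [43, 88, 141]), (156, [46, 96, 151]), (158, [43, 93, 148]), (160, [45, 94, 149])]
22 x: -0.109 -0.886 0.011 -0.0 -0.0 -0.011  path min [ 0.48  -0.065  0.1  ] max [0.571 0.298 0.104]
9 x: 0.0 0.0 0.489 0.0 0.0 0.0  path min [ 0.571 -0.065  0.012] max [ 0.571 -0.065  0.09 ]
[ 0.57149777 -0.06510655  0.        ]
```

Emit:
play_rows --deltas "0 -0.11 -0.89 0.01 0 0 -0.01;0 -0.11 -0.89 0.01 0 0 -0.01;0 -0.11 -0.89 0.01 0 0 -0.01;0 -0.11 -0.89 0.01 0 0 -0.01;0 -0.11 -0.89 0.01 0 0 -0.01;0 -0.11 -0.89 0.01 0 0 -0.01;0 -0.11 -0.89 0.01 0 0 -0.01;0 -0.11 -0.89 0.01 0 0 -0.01;0 -0.11 -0.89 0.01 0 0 -0.01;0 -0.11 -0.89 0.01 0 0 -0.01;0 -0.11 -0.89 0.01 0 0 -0.01;0 -0.11 -0.89 0.01 0 0 -0.01;0 -0.11 -0.89 0.01 0 0 -0.01;0 -0.11 -0.89 0.01 0 0 -0.01;0 -0.11 -0.89 0.01 0 0 -0.01;0 -0.11 -0.89 0.01 0 0 -0.02;0 -0.11 -0.88 0.01 0 0 -0.02;0 -0.11 -0.88 0.01 0 0 -0.01;0 -0.11 -0.88 0.01 0 0 -0.01;0 -0.11 -0.88 0.01 0 0 -0.01"

```text
time_s: 61.57
tcp_pos: [0.5619, -0.0323, 0.0998]
eef_rot: [[-0.991, -0.135, -0.002], [-0.135, 0.991, -0.0], [0.002, 0.0, -1.0]]
force: [-0.5, -0.2, -0.2]
gripper_width: 0.0629
grip_force: 65.7
```

Emit:
play_rows --deltas "0 -0.11 -0.88 0.01 0 0 -0.01;0 -0.11 -0.88 0.01 0 0 -0.01;0 0 0 0 0 0 0;0 0 0 0 0 0 0"

```text
time_s: 61.9
tcp_pos: [0.5711, -0.0663, 0.0995]
eef_rot: [[-0.991, -0.136, -0.002], [-0.136, 0.991, -0.0], [0.002, 0.0, -1.0]]
force: [0.1, 0.4, -1.3]
gripper_width: 0.0624
grip_force: 65.7
```

Run:
```python
from h import *
s=st(); R=ftool(JY); p=jig(.001,-.058,0); b=go(p+[0,0,.012],R,v=.5)
```

```text
t 61.9 p [ 0.5711 -0.0663  0.0995] q [-0.12  0.41 -0.03  1.14 -0.   -0.25] F [ 0.1  0.4 -1.3] w 0.0624 g 65.7
9 x: -0.004 0.006 0.486 0.0 -0.002 -0.002  path min [ 0.571 -0.066  0.012] max [ 0.571 -0.065  0.09 ]
```

Emit:
play_rows --deltas "0 0 0.01 0.49 0 0 0;0 0 0.01 0.49 0 0 0;0 0 0.01 0.49 0 0 -0.01;0 0 0.01 0.49 0 0 -0.01;0 0 0 0.49 0 0 0;0 0 0.01 0.49 0 0 0;0 0 0.01 0.49 0 0 0;0 0 0 0.48 0 0 0;0 0 0 0.48 0 0 0;0 0 0 0.1 0 0 0;0 0 0 0.1 0 0 0;0 0 0 0.1 0 0 0;0 0 0 0.1 0 0 0;0 0 0 0.1 0 0 0;0 0 0 0 0 0 0;0 0 0 0 0 0 0"

```text
time_s: 63.23
tcp_pos: [0.5715, -0.0647, 0.0029]
eef_rot: [[-0.99, -0.14, -0.0], [-0.14, 0.99, -0.0], [0.0, -0.0, -1.0]]
force: [-0.1, 0.1, -0.8]
gripper_width: 0.0626
grip_force: 65.7
```

Emit:
play_rows --deltas "0 0 0 0.06 0 0 0;0 0 0 0.06 0 0 0;0 0 0 0.06 0 0 0;0 0 0 0 0 0 0;0 0 0 0 0 0 0"

```text
time_s: 63.65
tcp_pos: [0.5713, -0.0646, -0.0009]
eef_rot: [[-0.99, -0.14, -0.001], [-0.14, 0.99, -0.0], [0.001, -0.0, -1.0]]
force: [-0.1, -0.2, -1.8]
gripper_width: 0.0626
grip_force: 65.7
```

Emit:
play_rows --deltas "0 0 0 0.05 0 0 0;0 0 0 0.05 0 0 0;0 0 0 0.05 0 0 0;0 0 0 0 0 0 0;0 0 0 0 0 0 0"

```text
time_s: 64.07
tcp_pos: [0.5714, -0.0646, -0.0039]
eef_rot: [[-0.99, -0.14, -0.001], [-0.14, 0.99, -0.0], [0.001, -0.0, -1.0]]
force: [0.0, 0.6, -1.0]
gripper_width: 0.0624
grip_force: 65.7
```

Emit:
play_rows --deltas "0 0 0 0.08 0 0 0;0 0 0 0 0 0 0;80 0 0 0 0 0 0;100 0 0 0 0 0 0;100 0 0 0 0 0 0;100 0 0 0 0 0 0;100 0 0 -0.2 0 0 0;100 0 0 -0.4 0 0 0;100 0 0 -0.8 0 0 0;100 0 0 -0.8 0 0 0;100 0 0 -0.8 0 0 0;100 0 0 -0.8 0 0 0;100 0 0 -0.8 0 0 0;100 0 0 -0.8 0 0 0;100 0 0 -0.8 0 0 0;100 0 0 -0.8 0 0 0;100 0 0 -0.5 0 0 0;100 0 0 0 0 0 0"

```text
time_s: 65.57
tcp_pos: [0.5727, -0.0647, 0.1471]
eef_rot: [[-0.99, -0.14, 0.003], [-0.14, 0.99, -0.001], [-0.003, -0.001, -1.0]]
force: [0.0, -0.3, -0.5]
gripper_width: 0.0855
grip_force: 0.0
```

```bash
cat >> h.py <<'E'
def levA(th,pull,tilt_rel=.45,rg=.083,back=.0155):
    "flipped tool, tilt relative to lever kept; real tip 'back' beyond the grasp point"
    a=th-.45; u=fr(JY)@[np.sin(a),0,np.cos(a)]; g=jig(.125,0,.045)+u*(rg+pull)
    R=ftool(JY,-a+tilt_rel); return g+R[:,2]*(back+.030),R
E
python3 - <<'E'
from h import *
s=st(); brown(z=.045,save="pics/w13.png",box=(150,40,480,400)); print(jig(0,-.058,0),jig(0,.058,0))
A,R=levA(.9,0); print(A,R[:,2])
a=go(A+[0,0,.08],R); b=go(A,R,a,v=.4); 
P,_=levA(.9,.0115); c=go(P,R,b,v=.1); d=go(*levA(0,.0115),c,n=18)
c=calibration("wrist"); print(proj("wrist",lev(.9,.1)[0],c))
E
```

```text
t 65.5667 p [ 0.5727 -0.0647  0.1471] q [-0.11  0.38  0.06  1.24 -0.   -0.25] F [ 0.  -0.3 -0.5] w 0.0855 g 0.0
rect px (400, 115, 80, 132) world [0.5552 0.0462] [0.1209 0.068 ] 8.5
rect px (276, 115, 76, 131) world [ 0.5703 -0.0657] [0.1202 0.0635] 8.6
rect px (364, 223, 15, 45) world [ 0.6228 -0.0041] [0.0468 0.0127] 9.7
[ 0.57050734 -0.0652446   0.        ] [0.55449266 0.0496446  0.        ]
[0.72205946 0.01444138 0.07423711] [ 0.  0. -1.]
10 x: -0.797 0.287 -0.043 -0.001 0.001 0.002  path min [ 0.587 -0.057  0.146] max [0.722 0.014 0.154]
11 x: 0.0 0.0 0.364 0.0 0.0 0.0  path min [0.722 0.014 0.074] max [0.722 0.014 0.147]
6 x: -0.042 -0.0 -0.086 0.0 0.0 0.0  path min [0.723 0.015 0.076] max [0.727 0.015 0.085]
18 x: 0.102 0.0 -0.1 -0.0 -0.417 -0.0  path min [0.681 0.009 0.087] max [0.725 0.015 0.102]
[387.88200412 422.6496832 ]
```

Both blanks are seated: nest_b measures (0.5703, −0.0657) against a centre of (0.5705, −0.0652). Now the lever.

Emit:
play_rows --deltas "70 -0.8 0.29 -0.04 0 0 0;70 -0.8 0.29 -0.04 0 0 0;70 -0.8 0.29 -0.04 0 0 0;70 -0.8 0.29 -0.04 0 0 0;70 -0.8 0.29 -0.04 0 0 0;70 -0.8 0.29 -0.04 0 0 0;70 -0.8 0.29 -0.04 0 0 0;70 -0.8 0.29 -0.04 0 0 0;70 -0.8 0.29 -0.04 0 0 0;70 -0.79 0.28 -0.04 0 0 0;70 0 0 0 0 0 0;70 0 0 0 0 0 0"

```text
time_s: 66.62
tcp_pos: [0.7215, 0.0154, 0.1506]
eef_rot: [[-0.99, -0.141, -0.003], [-0.141, 0.99, -0.001], [0.003, -0.0, -1.0]]
force: [-0.2, -0.2, 0.1]
gripper_width: 0.0595
grip_force: 0.0
```

Run:
```python
from h import *
s=st(); A,R=levA(.9,0); b=go(A,R,v=.4)
c=calibration("wrist"); w=np.ascontiguousarray(capture("wrist")[:,:,::-1]); cv2.imwrite("pics/w14.png",w)
hsv=cv2.cvtColor(w,cv2.COLOR_BGR2HSV); m=(((hsv[...,0]<4)|(hsv[...,0]>174))&(hsv[...,1]>180)&(hsv[...,2]>60)).astype(np.uint8)
n,l,q,ce=cv2.connectedComponentsWithStats(m); print([(q[i].tolist(),ce[i].round(1).tolist()) for i in range(1,n) if q[i][4]>60])
for r in(.052,.09,.1): print(r,proj("wrist",lev(.9,r)[0],c).round(1))
```

```text
t 66.6167 p [0.7215 0.0154 0.1506] q [ 0.02  0.73  0.65  1.48 -0.   -0.12] F [-0.2 -0.2  0.1] w 0.0595 g 0.0
10 x: -0.003 -0.005 0.382 -0.0 -0.002 0.002  path min [0.722 0.014 0.074] max [0.722 0.015 0.143]
[([286, 165, 12, 13, 128], [291.4, 171.0]), ([295, 177, 44, 71, 2316], [316.6, 214.5])]
0.052 [314.3 187.8]
0.09 [314.2 226.3]
0.1 [314.2 238.2]
```

Emit:
play_rows --deltas "70 0 0 0.38 0 0 0;70 0 0 0.38 0 0 0;70 0 0 0.38 0 0 0;70 0 0 0.38 0 0 0;70 0 0 0.38 0 0 0;70 0 0 0.38 0 0 0;70 0 0 0.38 0 0 0;70 0 0 0.38 0 0 0;70 0 0 0.38 0 0 0;70 0 0 0.38 0 0 0;70 0 0 0 0 0 0;70 0 0 0 0 0 0"

```text
time_s: 67.67
tcp_pos: [0.7213, 0.0151, 0.076]
eef_rot: [[-0.99, -0.14, -0.001], [-0.14, 0.99, -0.0], [0.001, -0.0, -1.0]]
force: [-0.5, 0.8, 0.2]
gripper_width: 0.06
grip_force: 0.0
```

Emit:
play_rows --deltas "0 0 0 0 0 0 0;0 0 0 0 0 0 0;0 0 0 0 0 0 0;0 0 0 0 0 0 0;0 0 0 0 0 0 0;0 0 0 0 0 0 0;0 0 0 0 0 0 0"

```text
time_s: 68.25
tcp_pos: [0.7222, 0.016, 0.0773]
eef_rot: [[-0.99, -0.141, 0.001], [-0.141, 0.99, 0.001], [-0.001, 0.001, -1.0]]
force: [0.2, 4.6, 2.9]
gripper_width: 0.0274
grip_force: 58.7
```

Emit:
play_rows --deltas "0 -0.04 0 -0.09 0 0 0;0 -0.04 0 -0.09 0 0 0;0 -0.04 0 -0.09 0 0 0;0 -0.04 0 -0.09 0 0 0;0 -0.04 0 -0.09 0 0 0;0 0 0 0 0 0 0;0 0 0 0 0 0 0"

```text
time_s: 68.83
tcp_pos: [0.7245, 0.0163, 0.0845]
eef_rot: [[-0.99, -0.141, -0.003], [-0.141, 0.99, 0.001], [0.003, 0.001, -1.0]]
force: [-3.6, 5.5, -9.3]
gripper_width: 0.0267
grip_force: 59.5
```

Emit:
play_rows --deltas "0 -0.03 0 -0.06 0 0 0;0 0.1 0 -0.1 0 -0.417 0;0 0.1 0 -0.1 0 -0.417 0;0 0.1 0 -0.1 0 -0.417 0;0 0.1 0 -0.1 0 -0.417 0;0 0.1 0 -0.1 0 -0.417 0;0 0.1 0 -0.1 0 -0.417 0;0 0 0 0 0 0 0"

```text
time_s: 69.5
tcp_pos: [0.7089, 0.0142, 0.095]
eef_rot: [[-0.947, -0.14, 0.29], [-0.134, 0.99, 0.042], [-0.293, 0.001, -0.956]]
force: [-1.3, 3.6, -9.8]
gripper_width: 0.0268
grip_force: 59.6
```

Run:
```python
from h import *
s=st(); R=s["eef_rot"]
for th in(.6,): A,RR=levA(th,.010); print(A.round(4)); u=-ftool(JY,-(th-.45))[:,2]; print("F along u",s["force"]@u,"tilt",np.arccos(-R[2,2]))
go(*levA(.3,.0115))
```

```text
t 69.5 p [0.7089 0.0142 0.095 ] q [-0.    0.41 -0.1   0.77  0.04 -0.14] F [-1.3  3.6 -9.8] w 0.0268 g 59.6
[0.7134 0.0132 0.0935]
F along u -9.790675957145396 tilt 0.2974957270623648
3 x: 0.139 -0.025 -0.165 0.006 -0.84 0.005  path min [0.698 0.011 0.097] max [0.705 0.013 0.101]
```

Good, about 10 N of pull is held. Continuing over.

Emit:
play_rows --deltas "0 0.09 0 -0.1 0 -0.417 0;0 0.09 0 -0.1 0 -0.417 0;0 0.09 0 -0.1 0 -0.417 0;0 0.09 0 -0.1 0 -0.417 0;0 0.09 0 -0.1 0 -0.417 0;0 0.09 0 -0.1 0 -0.417 0;0 0 0 0 0 0 0"

```text
time_s: 70.08
tcp_pos: [0.6949, 0.0121, 0.1006]
eef_rot: [[-0.819, -0.14, 0.556], [-0.116, 0.99, 0.08], [-0.562, 0.001, -0.827]]
force: [-0.1, 4.3, -11.1]
gripper_width: 0.0267
grip_force: 59.7
```

Run:
```python
from h import *
s=st(); R=s["eef_rot"]
for th in(.3,): A,RR=levA(th,.010); print(A.round(4)); u=-ftool(JY,-(th-.45))[:,2]; print("F along u",s["force"]@u,"tilt",np.arccos(-R[2,2]))
g=s["tcp_pos"]-R[:,2]*.0455; d=fr(JY).T@(g-jig(.125,0,.045)); print("grasp rel pivot",d,np.hypot(d[0],d[2]),np.arctan2(d[0],d[2])+.45)
go(*levA(0,.0115),v=.4)
```

```text
t 70.0833 p [0.6949 0.0121 0.1006] q [-0.03  0.19 -0.56  0.23  0.1  -0.14] F [ -0.1   4.3 -11.1] w 0.0267 g 59.7
[0.698  0.0111 0.0994]
F along u -11.026137645354163 tilt 0.5966666381480817
grasp rel pivot [-0.01667235  0.00130885  0.09323792] 0.09471682566219934 0.27305496632607973
7 x: 0.071 -0.01 -0.075 0.003 -0.361 0.001  path min [0.681 0.009 0.101] max [0.693 0.012 0.102]
```

Emit:
play_rows --deltas "0 0.1 0 -0.09 0 -0.417 0;0 0.1 0 -0.09 0 -0.417 0;0 0.1 0 -0.09 0 -0.417 0;0 0.1 0 -0.09 0 -0.417 0;0 0.1 0 -0.09 0 -0.417 0;0 0.1 0 -0.09 0 -0.417 0;0 0.1 0 -0.09 0 0 0;0 0 0 0 0 0 0;0 0 0 0 0 0 0"

```text
time_s: 70.83
tcp_pos: [0.6813, 0.0098, 0.1035]
eef_rot: [[-0.616, -0.141, 0.775], [-0.088, 0.99, 0.111], [-0.783, 0.0, -0.622]]
force: [5.9, 7.4, -7.1]
gripper_width: 0.0269
grip_force: 61.1
```

Run:
```python
from h import *
s=st(); R=s["eef_rot"]
u=-ftool(JY,.45)[:,2]; print("F along u",s["force"]@u,"perp",s["force"]@ftool(JY,.45)[:,0],"tilt",np.arccos(-R[2,2]))
g=s["tcp_pos"]-R[:,2]*.0455; d=fr(JY).T@(g-jig(.125,0,.045)); print("grasp rel pivot",d,np.hypot(d[0],d[2]),np.arctan2(d[0],d[2])+.45)
print("u in tool",R.T@u)
```

```text
t 70.8333 p [0.6813 0.0098 0.1035] q [-0.07  0.14 -0.96 -0.41  0.16 -0.13] F [ 5.9  7.4 -7.1] w 0.0269 g 61.1
F along u -9.378040737093071 perp -3.0777632453062576 tilt 0.8993158585552063
grasp rel pivot [-0.04055385  0.00089526  0.08680022] 0.09580653626762796 0.01292756694956626
u in tool [-0.43435024  0.00184389 -0.90074218]
```

Emit:
play_rows --deltas "0 0.045 0 -0.02 0 0 0;0 0 0 0 0 0 0;0 0.09 0 0.18 0 0 0;0 0.09 0 0.18 0 0 0;0 0 0 0 0 0 0;70 0 0 0 0 0 0;70 0 0 0 0 0 0;70 0 0 0 0 0 0;70 0 0 0 0 0 0;70 0 0 0 0 0 0;70 0 0 -0.3 0 0 0;70 0 0 -0.5 0 0 0;70 0 0 -0.8 0 0 0;70 0 0 -0.8 0 0 0;70 0 0 -0.8 0 0 0;70 0 0 -0.8 0 0 0;70 0 0 0 0 0 0"

```text
time_s: 72.25
tcp_pos: [0.6191, 0.0004, 0.147]
eef_rot: [[-0.614, -0.14, 0.777], [-0.087, 0.99, 0.109], [-0.784, -0.001, -0.62]]
force: [-0.5, -0.3, 0.8]
gripper_width: 0.0596
grip_force: 0.0
```

Run:
```python
from h import *
s=st(); R0=s["eef_rot"]
# retreat: up and toward robot side, tool vertical
a=go(np.array([.45,.10,.30]),ftool(JY))
```

```text
t 72.25 p [6.191e-01 4.000e-04 1.470e-01] q [-0.11 -0.08 -1.02 -0.26  0.19 -0.15] F [-0.5 -0.3  0.8] w 0.0596 g 0.0
14 x: 0.24 0.436 -0.764 -0.0 0.537 0.001  path min [0.45  0.007 0.153] max [0.603 0.1   0.3  ]
```

Emit:
play_rows --deltas "70 0.24 0.44 -0.76 0 0.54 0;70 0.24 0.44 -0.76 0 0.54 0;70 0.24 0.44 -0.76 0 0.54 0;70 0.24 0.44 -0.76 0 0.54 0;70 0.24 0.44 -0.76 0 0.54 0;70 0.24 0.44 -0.76 0 0.54 0;70 0.24 0.44 -0.76 0 0.54 0;70 0.24 0.44 -0.76 0 0.54 0;70 0.24 0.44 -0.76 0 0.54 0;70 0.24 0.44 -0.76 0 0.54 0;70 0.24 0.44 -0.76 0 0.54 0;70 0.24 0.44 -0.76 0 0.54 0;70 0.24 0.44 -0.76 0 0.54 0;70 0.24 0.44 -0.76 0 0.54 0;70 0 0 0 0 0 0;70 0 0 0 0 0 0"

```text
time_s: 73.58
tcp_pos: [0.4553, 0.1005, 0.294]
eef_rot: [[-0.99, -0.141, 0.006], [-0.141, 0.99, 0.001], [-0.006, -0.0, -1.0]]
force: [-0.0, -0.3, 0.1]
gripper_width: 0.0596
grip_force: 0.0
```

Emit:
play_rows --deltas "70 0.3 0.9 0 0 0 0;70 0.3 0.9 0 0 0 0;70 0.3 0.9 0 0 0 0;70 0.3 0.9 0 0 0 0;70 0.3 0.9 0 0 0 0;70 0.3 0.9 0 0 0 0;70 0.3 0.9 0 0 0 0;70 0.3 0.9 0 0 0 0;70 0.3 0.9 0 0 0 0;70 0.3 0.9 0 0 0 0;70 0.3 0.9 0 0 0 0;70 0.3 0.9 0 0 0 0;70 0 0 0 0 0 0;70 0 0 0 0 0 0"

```text
time_s: 74.75
tcp_pos: [0.3521, 0.3038, 0.2935]
eef_rot: [[-0.99, -0.141, 0.006], [-0.141, 0.99, 0.001], [-0.006, 0.0, -1.0]]
force: [-0.4, 0.5, -0.1]
gripper_width: 0.0598
grip_force: 0.0
```

Run:
```python
from h import *
s=st()
t=capture("top")[:,:,::-1]; sd=capture("side")[:,:,::-1]
a=cv2.resize(t[70:270,230:510],(600,429),interpolation=cv2.INTER_CUBIC)[:300]
a=cv2.resize(t[120:265,250:510],(760,424),interpolation=cv2.INTER_CUBIC)
b=np.hstack([cv2.resize(sd[160:280,150:370],(323,176)),cv2.resize(t[90:350,150:520],(250,176)),cv2.resize(sd[170:230,235:300],(187,176),interpolation=cv2.INTER_CUBIC)])
cv2.imwrite("pics/fin.png",cv2.convertScaleAbs(np.vstack([a,b]),alpha=1.3)); cv2.imwrite("pics/t9.png",t);cv2.imwrite("pics/s9.png",sd)
for th in(0,.1):
  for r in(.1,.112): print(th,r,"side",proj("side",lev(th,r)[0]).round(1))
```

```text
t 74.75 p [0.3521 0.3038 0.2935] q [ 0.71  0.14  0.11  1.53 -0.    0.57] F [-0.4  0.5 -0.1] w 0.0598 g 0.0
0 0.1 side [278.2 183.2]
0 0.112 side [279.9 180.1]
0.1 0.1 side [274.5 181.4]
0.1 0.112 side [275.7 178. ]
```

View pics/fin.png

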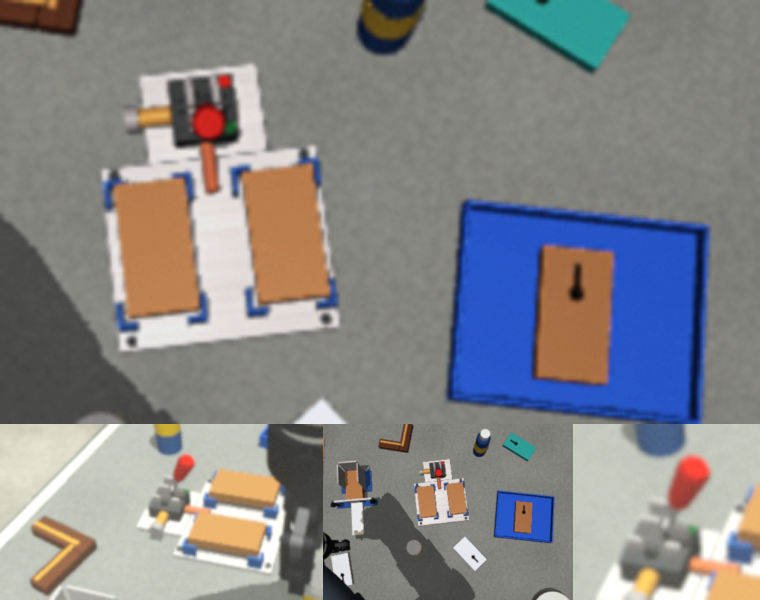

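The view shows both blanks between their stops, F2 in the tray, and the lever leaning to the green side. I'll compare the knob's position with the first pictures to confirm it has dropped back and locked.

Run:
```python
import cv2,numpy as np
for a,box in(("top0",(300,140,345,180)),("t9",(300,140,345,180)),("side0",(255,165,300,210)),("s9",(255,165,300,210))):
    w=cv2.imread(f"pics/{a}.png"); x0,y0,x1,y1=box; h=cv2.cvtColor(w[y0:y1,x0:x1],cv2.COLOR_BGR2HSV)
    m=(((h[...,0]<4)|(h[...,0]>174))&(h[...,1]>170)&(h[...,2]>70)).astype(np.uint8)
    n,l,q,c=cv2.connectedComponentsWithStats(m); i=1+q[1:,4].argmax(); print(a,q[i],c[i]+[x0,y0])
```

```text
top0 [16 16 11 11 96] [320.89583333 161.30208333]
t9 [16 16 11 12 97] [320.89690722 161.36082474]
side0 [17 17 10  8 60] [276.23333333 185.51666667]
s9 [17 17 10  8 64] [276.140625 185.71875 ]
```

The knob is in the same place as at the start, to within 0.2 px, so the lever is at HOLD and locked. Handing in.

```bash
python3 -c "
from station import *
print(hand_in())"
```

```text
the job is handed in; nothing more can be done
None
```

The job is handed in at about 75 s: F2 is in the tray, a fresh blank sits in each nest, and the lever is back at HOLD and locked. On the first throw the arm hit its joint range and I had to regrip the lever. I also closed once above F2, and then pressed on its top with about 25 N, before gripping it lower.

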